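# Refit the end cap of a water filter and clamp it shut

## Task

Put the loose flanged end cap of the counter-top water filter back in the open clamp, its flange against the filter's gasket, and let go; swing the hinged half of the clamp ring down over both flanges and press it gently until it is felt to meet its rubber stop pad. Then swing the latch up over the ring's pin and turn it on until it is firm, that is until its handle bar needs a push of about 7 N, and leave it so. How thick the worn pad is is not known and it must not be crushed: never push the latch on with more than 9 N or the ring with more than 25 N, or press the cap into the filter with more than 40 N, and leave the other things on the worktop where they stand.

Things in the scene. Friction and masses are not known exactly. Their poses are not given: they have to be found in the camera images.
- filter: Stainless water filter on a grey foot 165 x 130 x 12 mm, fixed. Origin on the worktop below the mating plane; z up, x along the tube axis, which is 85 mm up. The filter's body (72 mm thick) lies to +x, the cap belongs on -x. The lower half of the clamp (84 mm outer diameter, 28 mm wide) is an open trough; hinge on its +y side, latch on -y. A V saddle at x = -48 to -38 mm carries the cap's tube.
- mouth (a point): Centre of the mating plane, filter frame (0, 0, 85 mm). The cap's origin must end 0 to 2 mm from here to -x, axes parallel (turn about x is free): a black rubber gasket stands 1.5 mm proud to -x. The trough's wall on -x slopes at 40 degrees, leaves the flange's rim 2 to 3 mm of play at its mouth and wedges the cap to +x as it sinks; before clamping the cap lies 2 to 6 mm short and up to 5 mm high.
- cap: Loose stainless end cap, about 400 g: closed tube, 44 mm thick, 95 mm long over all, flange of 64 mm diameter at one end (3 mm thick at the rim, back tapered). Origin at the centre of the flange's flat face; x is the tube's axis, out of the face; the tube lies to -x. Starts level in the rest, axis 45 mm up, x roughly away from the robot, as it must lie in the filter.
- cap_tube (a point): Point on the cap's axis 76 mm behind the flange's face: the place to grasp the tube across its 44 mm from above, clear of the rest, of the saddle and of the open ring (20 mm wide fingers).
- rest: Wooden rest that carries the cap, fixed: board 80 x 80 x 10 mm with two V blocks at x = -11 and 15 mm (each 10 mm thick, about 40 mm high). Origin on the worktop under its middle; at the start the cap's flange face lies about 40 mm in front of it along the rest's x and the cap's axis along the rest's x.
- ring (a joint): Hinged upper half of the clamp, rad: grows as it swings up and over to +y, to 2.3. Starts at 1.8 to 2.1. Stiff hinge (0.2 N m): stays where left. Below about 0.15 it meets the cap's flange and wedges it home (3 to 6 N at the tab). It is down when it meets the black rubber pad under its ear, anywhere from 0.01 to 0.075: the pad's height differs by up to 6 mm and is not told.
- ring_hinge (a point): Middle of the ring's hinge pin; the pin is parallel to the filter's x. Filter frame (0, 48, 85 mm).
- ring_tab (a point): Middle of the upper face (at ring 0) of the thumb tab at the ring's free end, a steel plate 18 mm (along x) x 30 x 7 mm: 119 mm from the hinge pin and 8 mm above its level at ring 0, at x = -22 mm. With the ring open the tab stands up above the hinge, leaning to +y, and this face looks to +y.
- latch (a joint): Latch, rad: grows as it swings outwards (to -y) and down, to 1.3. Friction 0.08 N m (1 N at the bar): stays where left. Starts at 0.95 to 1.15, clear of the ring's way. Its spiral nose slips over the ring's pin below about 0.65, if the ring is down, and squeezes it onto the pad; it binds (does not turn back by itself). Firm lies anywhere from 0.02 to 0.5; the push then rises by about 1 N per mm at the bar.
- latch_pivot (a point): Middle of the latch's pivot pin (parallel to the filter's x), filter frame (1, -70, 47 mm).
- latch_grip (a point): Middle of the free part of the latch's handle bar, black, round, 11 mm thick, parallel to the filter's x; it sticks out 40 mm from the arm towards -x. This point is 95 mm from the pivot's axis, at filter x = -28 mm; at latch 0 it leans 12 degrees inwards (to +y) from straight above the pivot, so at 0.21 it is straight above it.
- salt_shaker: Bystander: salt shaker, 44 mm across, 90 mm high; origin under its middle.
- mug_3: Bystander: striped mug, 80 mm across, 92 mm high; origin under its middle.
- honey_jar: Bystander: honey jar with a lid, 70 mm across, 84 mm high; origin under its middle.
- lemon: Bystander: lemon, 76 x 56 x 55 mm; origin under its middle.
- spice_jar: Bystander: small spice jar, 45 mm across, 106 mm high; origin under its middle.
- jam_jar: Bystander: jam jar, 69 mm across, 99 mm high; origin under its middle.
Mind the look-alikes: they are no part of the job. Leave any pink look-alike of the cap alone.

How it is judged:
By the outcome, as a careful person would: the job done as asked, in the order asked, and still so for the second after the job is handed in, with the robot touching nothing.
It also fails if it takes over 72 s, if anything falls off the work surface, if the arm or the gripper's body presses on something with over 40 N, if the wrist force passes 120 N, or if a joint passes its speed limit or range.

## Robot

A 6-joint arm with a two-finger parallel gripper is mounted at the origin on a cart in front of the work surface, level with it; the furniture and walls round the work are solid. World frame = base frame: x ahead of the robot, y to its left, z up, the work surface at z = 0. Lengths are in m, angles in rad, forces in N, time in s.
With the tool pointing down it reaches from about 0.425 to 0.95 m from the base axis. Payload 3.5 kg.
Tool frame: the origin (TCP) lies between the finger pads; the fingertips stand 19 mm ahead of it and the grasp point (between the pads) is the TCP (ctrl.nose_length is the distance from the TCP to the fingertips, in m); z points along the fingers, y is the line along which they close (so a half turn about z gives the same grasp; the last joint's range is limited). The gripper opens to 85 mm and grips with 20 to 120 N. Pads are 22 mm wide; open, the fingers measure 114 mm over their backs; the gripper's body (76 mm by 85 mm) begins 54 mm behind the grasp point. The pads swing forward as they close: fully open they stand 13 mm farther back than shut.
Start: joints at [-1.487, 0.286, 1.577, -0, 1.279, -0.15], TCP at [0.156, -0.657, 0.216] pointing down, gripper open.
Joint ranges: [-2.77, 2.77], [-0.9, 2.22], [0.21, 2.48], [-1.53, 4.67], [0.24, 2.81], [-2.84, 2.84]. Speed limits (rad/s): [2.79, 2.79, 3.14, 3.14, 3.14, 3.14].

## Interface

Orientations are given as a unit quaternion [x, y, z, w].
In Python, from plant import ctrl gives the robot as it stands.
- The arm moves only by the tool apply_moves, never from a script. Its argument "series" is a list of rows, each a list of 6 numbers: the shift along the world's x, y, z scaled (see below), then the turn, a rotation vector about the world's x, y, z scaled (see below). A call has 1 to 20 rows; each row is the pose to reach, as a shift and turn from the pose commanded when the call began; what a row does not reach only later rows make up. The controller multiplies each number of a shift by 0.8 m and each number of a turn by 45 degrees. A row lasts 1/8 s, in which the tool goes at most 62.5 mm and 10.7 degrees, less where a joint would pass 70% of its speed; a pose out of reach is approached as far as the arm can. A call with a number of a shift or a turn outside -1 to 1 is refused whole. A call with a gripper value outside its range is refused whole. "jaw" is the opening, from 0 (shut) to 1 (fully open), set as the call begins (left out, the last holds). The fingers move at their own pace and stop on an object; "squeeze" is the grip in N (left out, the last holds). Time passes only in rows, so rows that repeat a pose let the fingers close. It gives the time, the measured TCP pose, the force, the opening and the grip force at its end, in the units of the state.
- ctrl.get_state(): the state, without advancing time (a new reading comes with each control period).
- ctrl.read_camera(name): name is "side" or "top" or "wrist"; returns the picture (480x640x3 uint8, red, green, blue); there is no depth.
- ctrl.get_calibration(name): a dict with "fx", "fy", "cx", "cy" (pixels), "xyz" and "orientation" of the camera in the world; the wrist camera has in their place "hand_eye" (4x4, takes a point from camera to tool coordinates, whose origin is the TCP and whose axes are the flange's). Camera axes: x right, y up, looking along -z (the intrinsics and any distortion apply to the point x, -y, -z); pixel columns grow to the right and rows downward; lengths in m; the calibration is good to about 2 mm. A picture is of the moment at which its call begins: read the wrist's pose just before it. get_calibration takes no time and is no camera call.
- ctrl.sign_off(): hands the job in; it is judged then, once.
Trained networks look in the newest picture that a camera, given by its name, has taken for a name from the list of things; names that differ only in an ending like _2 or _b are one class to them, and where a whole thing is asked for, a point or a joint stands for the part that bears it (a point fixed in the world has none). Each returns a list of dicts, best first, with "p" (0 to 1); they miss things now and then, are a little off and sometimes report something else, mostly with a low value. They report only what shows in the picture. A call takes as long as a camera call. They do not tell look-alikes from the thing itself.
- ctrl.boxes_of(thing, camera): "xy" ([column, row] as shares, 0 to 1, of the picture: columns of its width, rows of its height, amid what is visible of it).
- ctrl.silhouettes(thing, camera): "pixels" (480x640 bool, what is visible of it) and "xy" ([column, row] as shares, 0 to 1, of the picture: columns of its width, rows of its height, amid what is visible of it).
The state is a dict: "time": time; "qpos": joint angles; "dq": joint speeds; "joint_efforts": joint torques, N m; "eef_pos": TCP position; "tcp_rot": TCP orientation; "contact_force": force on the tool from outside, world axes, zero at the start; "wrist_torque": the same for the moment, N m; "opening": opening from 0.0 (shut) to 1.0 (fully open); "finger_force": force on a finger pad.
Only numpy, scipy, OpenCV 4.12 (cv2) and the standard library are available. Lean on these libraries where they do the work, as an engineer would, in place of code of your own. Each camera call takes 0.05 s, during which the arm holds its last target. There are 200 camera calls.

## Working session

There is one attempt and no reset: what is moved stays moved. The work goes in short steps, Python scripts to look and compute and a tool call to move; the robot and the scene stay as the last step left them, time stands still between calls to the robot, and variables do not carry over. Pictures are saved under pics/ and viewed, at most 10 in all, crops included, and the job is handed in when it is done.

Besides the shell and the picture viewer there is one more tool, called after "Emit:" by a JSON object that holds its "op" and its "data", one argument or row to a line. apply_moves: Moves the arm, as the interface text tells. Shifts and turns lie within -1 to 1; 1 stands for 0.8 m of shift or 45 degrees of turn. Its arguments: {"type":"object","properties":{"series":{"type":"array"},"jaw":{"type":"number"},"squeeze":{"type":"number"}},"required":["series"]}

```bash
ls; mkdir -p pics; cat > h.py <<'E'
import numpy as np, cv2
from scipy.spatial.transform import Rotation as R
from plant import ctrl
def cam(n):
    c=ctrl.get_calibration(n)
    K=np.array([[c['fx'],0,c['cx']],[0,c['fy'],c['cy']],[0,0,1.]])
    d=np.array(c.get('distortion',c.get('dist',[0,0,0,0,0])),float)
    if 'xyz' in c: Rm=R.from_quat(c['orientation']).as_matrix(); t=np.array(c['xyz'])
    else:
        s=ctrl.get_state(); T=np.eye(4);T[:3,:3]=R.from_quat(s['tcp_rot']).as_matrix();T[:3,3]=s['eef_pos']
        T=T@np.array(c['hand_eye']);Rm=T[:3,:3];t=T[:3,3]
    return K,d,Rm,t
def ray(C,uv):
    K,d,Rm,t=C
    p=cv2.undistortPoints(np.array([[uv]],float),K,d)[0,0]
    v=Rm@np.array([p[0],-p[1],-1.]);return t,v/np.linalg.norm(v)
def atz(C,uv,z):
    t,v=ray(C,uv);return t+v*(z-t[2])/v[2]
def proj(C,P):
    K,d,Rm,t=C
    q=(np.atleast_2d(P)-t)@Rm*[1,-1,-1]
    return cv2.projectPoints(q,np.zeros(3),np.zeros(3),K,d)[0][:,0]
def tri(a):
    A=0;b=0
    for t,v in a:
        M=np.eye(3)-np.outer(v,v);A=A+M;b=b+M@t
    return np.linalg.solve(A,b)
def snap(n,f):
    im=ctrl.read_camera(n);cv2.imwrite('pics/'+f,im[:,:,::-1]);return im
E
python3 - <<'E'
from h import *
for n in ('side','top','wrist'): print(n,ctrl.get_calibration(n))
a=snap('side','s0.png');b=snap('top','t0.png')
for n in ('side','top'):
    for t in ['cap','cap_tube','filter','rest','ring','ring_tab','ring_hinge','latch','latch_grip','mouth']:
        try: print(n,t,[(round(r['p'],2),np.round(np.array(r['xy'])*[640,480],1)) for r in ctrl.boxes_of(t,n)])
        except Exception as e: print(n,t,e)
print(ctrl.get_state())
E
```

```text
pics
side {'fx': 620.0119639798139, 'fy': 620.0119639798139, 'cx': 328.8276548999127, 'cy': 237.32606883229752, 'xyz': array([-0.35688341,  0.57855114,  1.05803526]), 'orientation': array([-0.19109492,  0.37336072,  0.81791648, -0.39382372])}
top {'fx': 441.858171277129, 'fy': 441.858171277129, 'cx': 322.78051030789, 'cy': 236.2000974537155, 'xyz': array([ 0.29064165, -0.08382873,  1.30581432]), 'orientation': array([ 0.0675686 , -0.0688885 , -0.69434858,  0.71314018])}
wrist {'fx': 369.1188867160223, 'fy': 369.1188867160223, 'cx': 322.5002504810986, 'cy': 244.48592194242966, 'hand_eye': array([[ 8.33337239e-04,  9.56451900e-01,  2.91888796e-01,
         7.46965602e-02],
       [ 9.99999523e-01, -9.46019185e-04,  2.44904931e-04,
         6.29760204e-04],
       [ 5.10372187e-04,  2.91888452e-01, -9.56452231e-01,
        -1.57861826e-01],
       [ 0.00000000e+00,  0.00000000e+00,  0.00000000e+00,
         1.00000000e+00]])}
side cap [(0.97, array([273.2, 299. ])), (0.71, array([280.4, 360.4]))]
side cap_tube [(0.76, array([281.7, 357.1])), (0.59, array([271.9, 298.7]))]
side filter [(
[... 1084 characters left out ...]
)]
{'time': 1.1, 'qpos': array([-1.48700769e+00,  2.86280712e-01,  1.57667766e+00,  2.39506615e-05,
        1.27858682e+00, -1.49987994e-01]), 'dq': array([ 0.0010564 ,  0.00046255, -0.00076396,  0.00063085, -0.00244912,
        0.00117379]), 'joint_efforts': array([-8.20628685e-07, -4.05980730e+01, -2.92939478e+01, -7.41371491e-05,
        6.56323755e-04,  3.33168714e-06]), 'eef_pos': array([ 0.1564085 , -0.65662944,  0.21644986]), 'tcp_rot': array([9.93176737e-01, 1.16618898e-01, 1.06761467e-05, 2.40975683e-05]), 'contact_force': array([ 0.03087624, -0.15678524, -0.76026401]), 'wrist_torque': array([-0.02591572,  0.00370775, -0.01566953]), 'finger_force': 0.0, 'opening': 1.003517197941671}
```

```bash
python3 - <<'E'
import cv2
a=cv2.imread('pics/s0.png')[150:450,100:500];b=cv2.imread('pics/t0.png')[150:350,180:480]
cv2.imwrite('pics/s0c.png',cv2.resize(a,(800,600),interpolation=cv2.INTER_CUBIC))
cv2.imwrite('pics/t0c.png',cv2.resize(b,(800,533),interpolation=cv2.INTER_CUBIC))
E
```

```text
(no output)
```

View pics/s0c.png

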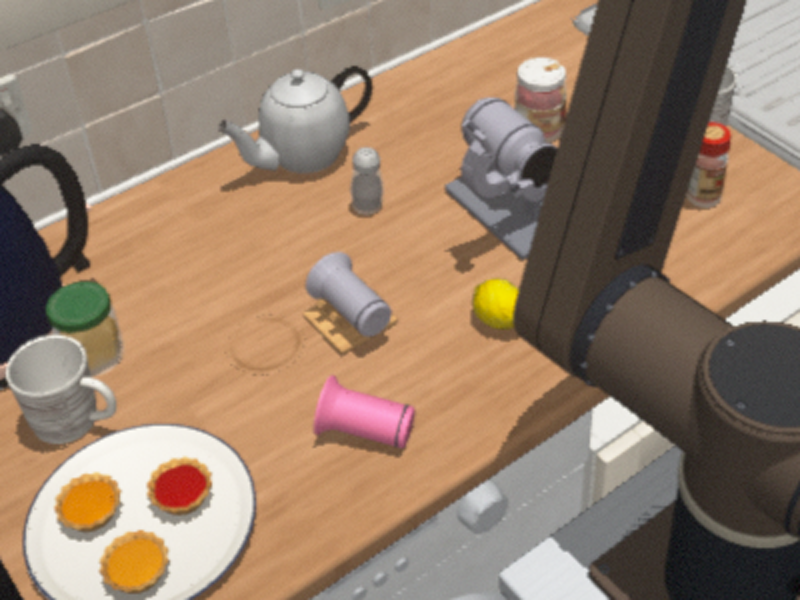

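View pics/t0c.png

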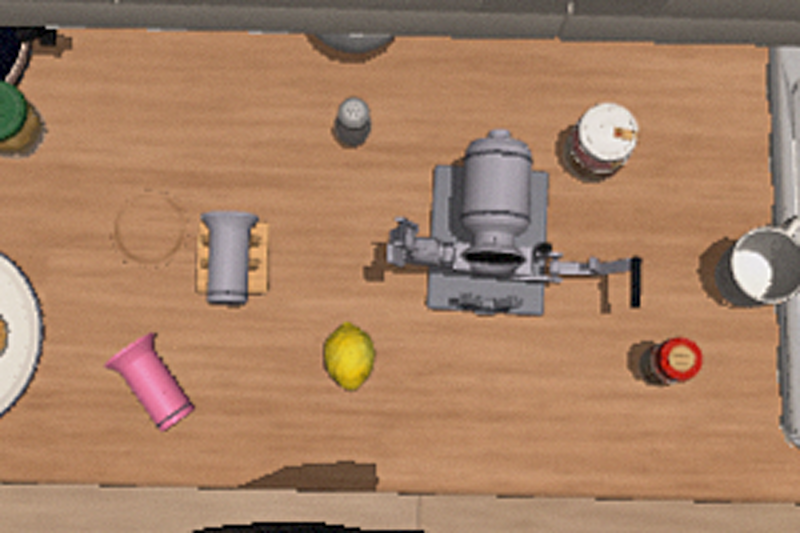

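The grey cap in the rest is at side (273,299) and top (265,246). Its only look-alike is the pink one at side (282,357) and top (237,292); the other greys are a teapot and a salt shaker. By its colour and the rest, I choose the grey one. The filter is at top (365,240), with the ring open to +y (left) and the latch out to -y (bar at about (418,256)).

```bash
python3 - <<'E'
from h import *
T=cam('top');S=cam('side')
def f(x,y):return (x/8*3+180,y/8*3+150)
print('cap xy top tube mid z.06',atz(T,(265.5,247),.06))
for n,p,z in [('cap flange end',f(230,213),.07),('cap closed end',f(227,298),.06),('foot',f(433,165),.012),('foot',f(548,172),.012),('foot',f(545,315),.012),('foot',f(427,305),.012),('bar top',f(636,258),.09),('bar bot',f(636,306),.09),('mouth ellipse c',f(492,258),.085),('body far',f(500,140),.12),('tab',f(400,240),.19)]:
    print(n,np.round(atz(T,p,z),3))
print('tri cap',tri([ray(T,(265,246)),ray(S,(273,299))]))
for n,z in [('lemon',.027),('salt_shaker',.045),('spice_jar',.05),('jam_jar',.05),('mug_3',.046),('honey_jar',.042)]:
    try:
        r=ctrl.boxes_of(n,'top'); print(n,[(round(q['p'],2),np.round(atz(T,np.array(q['xy'])*[640,480],z)[:2],3)) for q in r])
    except Exception as e: print(n,e)
E
```

```text
cap xy top tube mid z.06 [0.49860846 0.07987131 0.06      ]
cap flange end [0.547 0.079 0.07 ]
cap closed end [0.456 0.079 0.06 ]
foot [ 0.62  -0.14   0.012]
foot [ 0.616 -0.27   0.012]
foot [ 0.453 -0.267  0.012]
foot [ 0.461 -0.136  0.012]
bar top [ 0.506 -0.351  0.09 ]
bar bot [ 0.455 -0.35   0.09 ]
mouth ellipse c [ 0.503 -0.201  0.085]
body far [ 0.621 -0.205  0.12 ]
tab [ 0.5   -0.102  0.19 ]
tri cap [0.50624168 0.08553088 0.03840116]
lemon [(0.75, array([ 0.406, -0.058]))]
salt_shaker [(0.61, array([ 0.662, -0.042]))]
spice_jar [(0.65, array([ 0.411, -0.389]))]
jam_jar [(0.74, array([ 0.647, -0.312])), (0.4, array([ 0.503, -0.325]))]
mug_3 [(0.69, array([ 0.507, -0.491]))]
honey_jar [(0.69, array([0.652, 0.333]))]
```

Emit:
{"op": "apply_moves", "data": {
  "series": [
    [0.03, 0.03, 0.03, 0, 0, 0.23],
    [0.06, 0.06, 0.06, 0, 0, 0.46],
    [0.09, 0.08, 0.08, 0, 0, 0.69],
    [0.118, 0.109, 0.105, 0, 0, 0.926]
  ],
  "jaw": 1,
  "squeeze": 40
}}

```text
time: 1.9
eef_pos: [0.2515, -0.5688, 0.3008]
tcp_rot: [0.885, 0.465, 0.0, -0.0]
contact_force: [-0.0, -0.7, -0.1]
opening: 0.999
finger_force: 0.0
```

Emit:
{"op": "apply_moves", "data": {
  "series": [
    [0.03, 0.04, 0.01, 0, 0, 0.23],
    [0.06, 0.08, 0.02, 0, 0, 0.46],
    [0.09, 0.12, 0.025, 0, 0, 0.69],
    [0.125, 0.15, 0.025, 0, 0, 0.926]
  ]
}}

```text
time: 2.4
eef_pos: [0.3516, -0.4484, 0.3214]
tcp_rot: [0.662, 0.749, -0.0, 0.001]
contact_force: [-0.1, -0.3, 0.2]
opening: 0.998
finger_force: 0.0
```

Emit:
{"op": "apply_moves", "data": {
  "series": [
    [0.03, 0.04, 0, 0, 0, 0.23],
    [0.05, 0.08, 0, 0, 0, 0.46],
    [0.07, 0.12, 0, 0, 0, 0.69],
    [0.0875, 0.1625, 0, 0, 0, 0.926]
  ]
}}

```text
time: 2.9
eef_pos: [0.4213, -0.3183, 0.3206]
tcp_rot: [0.352, 0.936, -0.0, 0.0]
contact_force: [0.4, -0.4, -0.1]
opening: 1.004
finger_force: 0.0
```

Emit:
{"op": "apply_moves", "data": {
  "series": [
    [0, 0.04, 0, 0, 0, 0.23],
    [0, 0.08, 0, 0, 0, 0.46],
    [0, 0.12, 0, 0, 0, 0.69],
    [0, 0.15, 0, 0, 0, 0.926],
    [0, 0.15, 0, 0, 0, 0.926],
    [0, 0.15, 0, 0, 0, 0.926]
  ]
}}

```text
time: 3.65
eef_pos: [0.4208, -0.1999, 0.3206]
tcp_rot: [0.0, 1.0, -0.0, 0.0]
contact_force: [0.5, -0.2, -0.1]
opening: 1.002
finger_force: 0.0
```

```bash
python3 - <<'E'
from h import *
C=cam('wrist'); a=snap('wrist','w0.png'); np.save('C0.npy',np.array([C[2].ravel(),np.r_[C[3],np.zeros(6)]]))
b=snap('top','t1.png')
for t in ['filter','ring','ring_tab','ring_hinge','latch','latch_grip','latch_pivot','mouth']:
    for n in ('wrist',):
        r=ctrl.boxes_of(t,n); print(n,t,[(round(q['p'],2),np.round(np.array(q['xy'])*[640,480],1)) for q in r])
# predicted
o=np.array([.505,-.203,0]);y=-.02
M=R.from_euler('z',y).as_matrix()
for n,p in [('mouth',(0,0,.085)),('hinge',(0,.048,.085)),('pivot',(.001,-.07,.047)),('grip@1.05',(-.028,-.141,.110))]:
    print(n,proj(C,o+M@np.array(p)))
E
```

```text
wrist filter [(0.75, array([327.6, 284.6]))]
wrist ring [(0.92, array([414.4, 292.1]))]
wrist ring_tab [(0.76, array([414.7, 288.9]))]
wrist ring_hinge [(0.94, array([326. , 286.1])), (0.31, array([414.8, 291.3]))]
wrist latch [(0.79, array([211.8, 265.5]))]
wrist latch_grip [(0.84, array([210.8, 266.1])), (0.72, array([412.4, 288.8]))]
wrist latch_pivot [(0.91, array([321.8, 284.8]))]
wrist mouth [(0.84, array([324.4, 283.8]))]
mouth [[320.14173744 276.27349819]]
hinge [[362.0420669  277.05817024]]
pivot [[264.0018713  264.51136325]]
grip@1.05 [[186.91289549 257.95081101]]
```

View pics/w0.png

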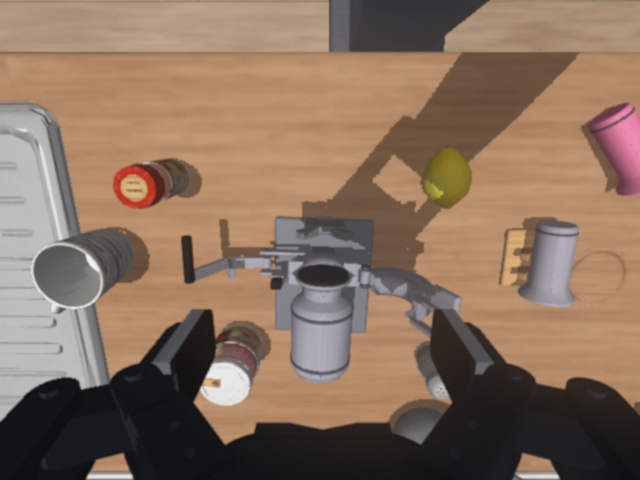

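The picture shows the mouth ellipse at about (322,275), the bar at (188,259) and the foot corners at (276,217), (373,222), (366,332) and (275,330). All of these match the predicted pose. Next I take a closer look.

Emit:
{"op": "apply_moves", "data": {
  "series": [
    [0.01, -0.002, -0.06, 0, 0, 0],
    [0.019, -0.004, -0.125, 0, 0, 0],
    [0.019, -0.004, -0.125, 0, 0, 0]
  ]
}}

```text
time: 4.53
eef_pos: [0.4337, -0.2008, 0.2159]
tcp_rot: [-0.001, 1.0, 0.003, -0.004]
contact_force: [-0.4, -0.1, -0.0]
opening: 0.999
finger_force: 0.0
```

```bash
python3 - <<'E'
from h import *
C=cam('wrist'); a=snap('wrist','w1.png'); print(C[3]); np.save('C1.npy',np.r_[C[2].ravel(),C[3]])
o=np.array([.505,-.203,0]);M=R.from_euler('z',-.02).as_matrix()
print(proj(C,o+M@np.array([0,0,.085])))
cv2.imwrite('pics/w1c.png',cv2.resize(a[150:390,180:480,::-1],(750,600),interpolation=cv2.INTER_CUBIC))
E
```

```text
[ 0.36089382 -0.20247182  0.37432997]
[[319.24295109 309.36994092]]
```

View pics/w1c.png

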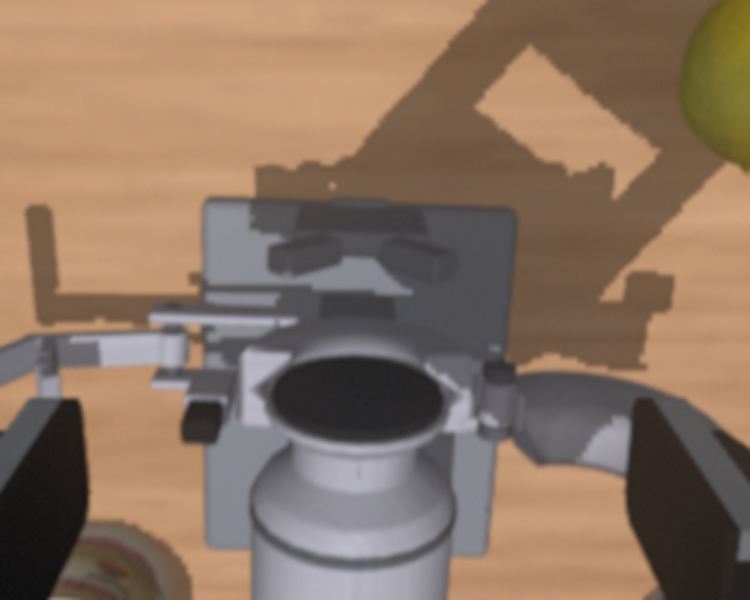

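```bash
cat > fit.py <<'E'
from h import *
from scipy.optimize import least_squares
K,d=cam('wrist')[:2]
c=np.load('C1.npy');C1=(K,d,c[:9].reshape(3,3),c[9:])
c=np.load('C0.npy');C0=(K,d,c[0].reshape(3,3),c[1,:3])
g=lambda x,y:(180+x/2.5,150+y/2.5)
ob=[(C1,g(205,198),0),(C1,g(517,208),1),(C1,g(487,555),2),(C1,g(205,550),3),(C1,g(358,398),4),(C1,g(497,402),5),
 (C0,(276,217),0),(C0,(373,222),1),(C0,(366,332),2),(C0,(275,331),3),(C0,(322,275),4),(C0,(365,276),5)]
def pts(p):
    x,y,w,f=p
    P=np.array([(f-.0825,-.065,.012),(f-.0825,.065,.012),(f+.0825,.065,.012),(f+.0825,-.065,.012),(-.001,0,.085),(0,.048,.085)])
    return np.array([x,y,0])+P@R.from_euler('z',w).as_matrix().T
res=lambda p:np.concatenate([proj(C,pts(p)[i])[0]-np.array(u) for C,u,i in ob])
s=least_squares(res,[.505,-.203,-.02,.03],loss='soft_l1');print(s.x);print(res(s.x).reshape(-1,2).round(1))
E
python3 fit.py
```

```text
[ 0.50479716 -0.19977207 -0.03142526  0.03197662]
[[-2.2  0.1]
 [ 1.2  0. ]
 [ 1.1  0.9]
 [-0.1  0. ]
 [-0.2 -1.1]
 [-0.3 -0.1]
 [-2.1  0.1]
 [ 1.3 -1.8]
 [-0.1  1. ]
 [-0.3 -0.5]
 [ 1.   0.3]
 [-0.2  1.3]]
```

Emit:
{"op": "apply_moves", "data": {
  "series": [
    [0.0, 0.03, 0.06, 0, 0, 0],
    [0, 0.1, 0.06, 0, 0, 0],
    [0.01, 0.17, 0.06, 0, 0, 0],
    [0.02, 0.25, 0.04, 0, 0, 0],
    [0.03, 0.33, 0, 0, 0, 0],
    [0.03, 0.35, 0, 0, 0, 0],
    [0.03, 0.35, 0, 0, 0, 0],
    [0.03, 0.35, 0, 0, 0, 0]
  ]
}}

```text
time: 5.58
eef_pos: [0.4613, 0.0767, 0.223]
tcp_rot: [-0.001, 1.0, -0.0, 0.002]
contact_force: [-0.4, -0.6, 0.4]
opening: 1.003
finger_force: 0.0
```

```bash
python3 - <<'E'
from h import *
C=cam('wrist'); a=snap('wrist','w2.png'); print(C[3]); np.save('C2.npy',np.r_[C[2].ravel(),C[3]])
for t in ['cap','rest']:
    for q in ctrl.silhouettes(t,'wrist'): 
        m=q['pixels'];ys,xs=np.where(m);print(t,q['p'],xs.min(),xs.max(),ys.min(),ys.max(),m.sum())
cv2.imwrite('pics/w2c.png',cv2.resize(a[150:390,180:480,::-1],(750,600),interpolation=cv2.INTER_CUBIC))
E
```

```text
[0.38648643 0.07618951 0.38053528]
cap 0.78 367 477 43 168 6278
cap 0.67 299 362 202 314 5407
rest 0.9 291 367 213 286 2157
```

View pics/w2c.png

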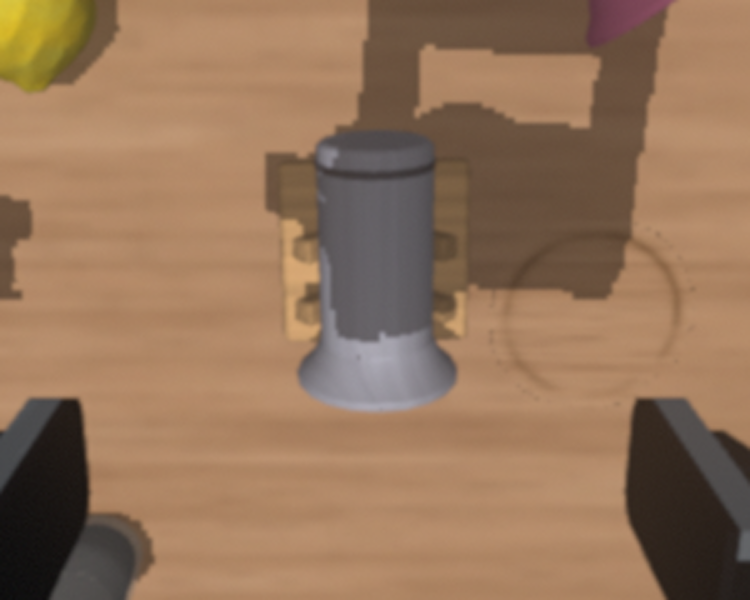

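```bash
cat > fitcap.py <<'E'
from h import *
from scipy.optimize import least_squares
K,d=cam('wrist')[:2];c=np.load('C2.npy');C2=(K,d,c[:9].reshape(3,3),c[9:])
a=np.linspace(0,2*np.pi,200)
def circ(p,s,r): 
    x,y,w=p;P=np.c_[np.full(200,s),r*np.cos(a),r*np.sin(a)]
    return np.array([x,y,.045])+P@R.from_euler('z',w).as_matrix().T
def res(p):
    f=np.r_[proj(C2,circ(p,0,.032)),proj(C2,circ(p,-.003,.032))]
    o=[f[:,1].max()-313.5,f[:,0].min()-299.6,f[:,0].max()-362.8]
    for s in (-.085,-.05):
        q=proj(C2,circ(p,s,.022));o+=[q[:,0].min()-(307.0 if s<-.06 else 307.9),q[:,0].max()-(354 if s<-.06 else 353.3)]
    q=proj(C2,circ(p,-.095,.022));o+=[q[:,1].min()-202.4]
    return np.array(o)
s=least_squares(res,[.54,.08,0]);print(s.x,res(s.x).round(1))
x,y,w=s.x;print('tube pt',x-.076*np.cos(w),y-.076*np.sin(w))
E
python3 fitcap.py
```

```text
[0.5479145  0.0850048  0.01636411] [ 1.3 -0.7  0.6 -0.3  0.2 -0.2  0.4 -1.2]
tube pt 0.47192467471350086 0.08376118317486048
```

Emit:
{"op": "apply_moves", "data": {
  "series": [
    [0.014, 0.008, -0.05, 0, 0, 0.02],
    [0.014, 0.008, -0.11, 0, 0, 0.02],
    [0.014, 0.008, -0.17, 0, 0, 0.02],
    [0.014, 0.008, -0.219, 0, 0, 0.02],
    [0.014, 0.008, -0.219, 0, 0, 0.02],
    [0.014, 0.008, -0.219, 0, 0, 0.02]
  ]
}}

```text
time: 6.48
eef_pos: [0.4728, 0.0832, 0.047]
tcp_rot: [-0.008, 1.0, -0.0, 0.001]
contact_force: [0.9, 0.6, 0.4]
opening: 1.003
finger_force: 0.0
```

Emit:
{"op": "apply_moves", "data": {
  "series": [
    [0, 0, 0, 0, 0, 0],
    [0, 0, 0, 0, 0, 0],
    [0, 0, 0, 0, 0, 0],
    [0, 0, 0, 0, 0, 0],
    [0, 0, 0, 0, 0, 0]
  ],
  "jaw": 0,
  "squeeze": 45
}}

```text
time: 7.1
eef_pos: [0.4719, 0.0839, 0.0485]
tcp_rot: [-0.009, 1.0, -0.0, -0.0]
contact_force: [-8.0, 0.6, 18.8]
opening: 0.002
finger_force: 9.8
```

```bash
python3 - <<'E'
from h import *
print(ctrl.get_state()['contact_force'],ctrl.get_state()['opening'])
a=snap('wrist','w3.png');b=snap('side','s3.png')
m=np.vstack([a[100:480:1,100:560,::-1][:300],b[150:400,100:560,::-1]])
cv2.imwrite('pics/m3.png',m)
E
```

```text
[-8.0352191   0.55486749 18.78328906] 0.001511104392606163
```

View pics/m3.png

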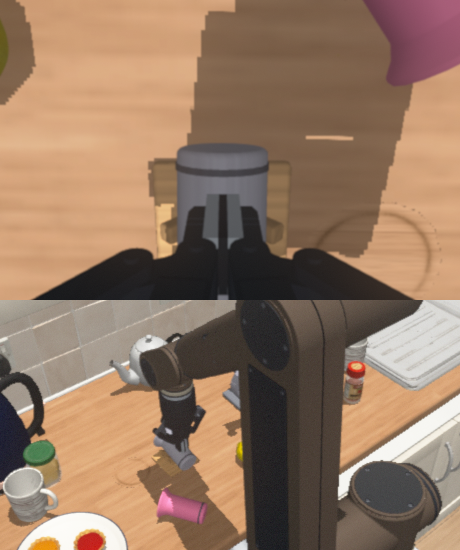

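```bash
python3 - <<'E'
from h import *
C=cam('wrist');s=ctrl.get_state();t=s['eef_pos']
print('tip',proj(C,t-[0,0,.019]),'tcp',proj(C,t))
for th in (0,.1,.2,.3):
    # tilt about the rear V block x=.497,z=.023
    pv=np.array([.497,.084,.023]);M=R.from_euler('y',-th).as_matrix()
    for n,p in [('endtop',(.453,.084,.067)),('L',(.453,.062,.045)),('R',(.453,.106,.045))]:
        print(th,n,proj(C,pv+M@(np.array(p)-pv)).round(0), end=' ')
    print()
print('board corner',proj(C,[[.468,.044,.01],[.468,.124,.01]]))
E
```

```text
tip [[323.30189115 281.68841174]] tcp [[323.40374332 297.47644529]]
0 endtop [[325. 273.]] 0 L [[277. 255.]] 0 R [[372. 257.]] 
0.1 endtop [[325. 260.]] 0.1 L [[278. 248.]] 0.1 R [[371. 250.]] 
0.2 endtop [[325. 248.]] 0.2 L [[279. 242.]] 0.2 R [[370. 244.]] 
0.3 endtop [[325. 237.]] 0.3 L [[280. 237.]] 0.3 R [[369. 239.]] 
board corner [[252.52833181 259.93603743]
 [394.23323116 262.38355602]]
```

Emit:
{"op": "apply_moves", "data": {
  "series": [
    [0, 0, 0.015, 0, 0, 0],
    [0, 0, 0.04, 0, 0, 0],
    [0, 0, 0.08, 0, 0, 0]
  ]
}}

```text
time: 7.58
eef_pos: [0.4701, 0.0839, 0.1089]
tcp_rot: [-0.009, 1.0, 0.0, -0.001]
contact_force: [1.4, -0.4, 0.1]
opening: 0.003
finger_force: 0.0
```

Emit:
{"op": "apply_moves", "data": {
  "series": [
    [0, 0, 0.05, 0, 0, 0],
    [-0.01, 0, 0.1, 0, 0, 0],
    [-0.014, -0.008, 0.139, 0, 0, 0],
    [-0.014, -0.008, 0.139, 0, 0, 0],
    [-0.014, -0.008, 0.139, 0, 0, 0]
  ],
  "jaw": 1
}}

```text
time: 8.2
eef_pos: [0.4594, 0.0775, 0.2194]
tcp_rot: [-0.008, 1.0, 0.0, -0.001]
contact_force: [-0.3, 0.1, -1.1]
opening: 0.998
finger_force: 0.0
```

```bash
python3 - <<'E'
from h import *
C=cam('wrist'); a=snap('wrist','w4.png'); print(C[3],ctrl.get_state()['opening']); np.save('C4.npy',np.r_[C[2].ravel(),C[3]])
b=cv2.imread('pics/w2.png')
cv2.imwrite('pics/m4.png',np.hstack([cv2.resize(q[180:340,260:410],None,fx=2.66,fy=2.66,interpolation=cv2.INTER_CUBIC) for q in (b,a[:,:,::-1])]))
E
```

```text
[0.38555622 0.07561667 0.37732237] 0.9984129880881901
```

View pics/m4.png

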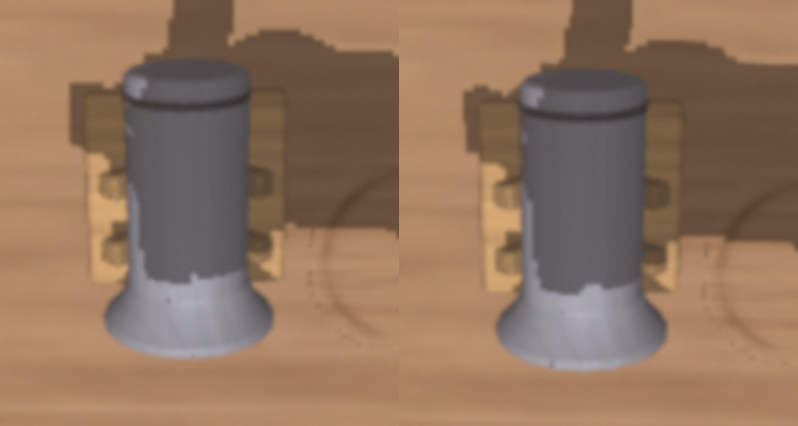

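The cap has settled back in the rest exactly as before; the first grip was too high. I'll regrasp 12 mm lower.

Emit:
{"op": "apply_moves", "data": {
  "series": [
    [0.014, 0.008, -0.06, 0, 0, 0],
    [0.014, 0.008, -0.13, 0, 0, 0],
    [0.014, 0.008, -0.19, 0, 0, 0],
    [0.014, 0.008, -0.233, 0, 0, 0],
    [0.014, 0.008, -0.233, 0, 0, 0],
    [0.014, 0.008, -0.233, 0, 0, 0]
  ]
}}

```text
time: 9.0
eef_pos: [0.4716, 0.0839, 0.0345]
tcp_rot: [-0.009, 1.0, 0.0, 0.0]
contact_force: [0.2, -0.2, 0.2]
opening: 1.003
finger_force: 0.0
```

Emit:
{"op": "apply_moves", "data": {
  "series": [
    [0, 0, 0, 0, 0, 0],
    [0, 0, 0, 0, 0, 0],
    [0, 0, 0, 0, 0, 0],
    [0, 0, 0, 0, 0, 0],
    [0, 0, 0, 0, 0, 0]
  ],
  "jaw": 0.2,
  "squeeze": 45
}}

```text
time: 9.62
eef_pos: [0.4716, 0.0835, 0.0352]
tcp_rot: [-0.009, 1.0, -0.0, 0.0]
contact_force: [-2.7, -1.1, 5.6]
opening: 0.447
finger_force: 43.1
```

Emit:
{"op": "apply_moves", "data": {
  "series": [
    [0, 0, 0.003, 0, 0, 0],
    [0, 0, 0.01, 0, 0, 0],
    [0, 0, 0.03, 0, 0, 0],
    [0, 0, 0.05, 0, 0, 0],
    [0, 0, 0.05, 0, 0, 0]
  ],
  "squeeze": 70
}}

```text
time: 10.25
eef_pos: [0.4729, 0.0838, 0.0764]
tcp_rot: [-0.009, 1.0, -0.0, 0.002]
contact_force: [0.4, 0.3, -4.7]
opening: 0.435
finger_force: 66.1
```

```bash
python3 - <<'E'
from h import *
s=ctrl.get_state();print(ctrl.nose_length,s['eef_pos'],s['contact_force'],s['wrist_torque'],s['opening'])
C=cam('wrist');a=snap('wrist','w5.png');np.save('C5.npy',np.r_[C[2].ravel(),C[3]])
b=snap('side','s5.png')
t=s['eef_pos'];print('tip',proj(C,t-[0,0,.019]))
# predicted for level cap, axis at t z+.010
for dz in (0,.01):
  print(proj(C,t+np.array([[-.019,0,dz+.022],[.076,0,.032+dz],[.076,.032,dz],[.076,-.032,dz],[-.019,.022,dz],[-.019,-.022,dz]])).round(0).tolist())
cv2.imwrite('pics/m5.png',np.hstack([cv2.resize(a[190:430,220:430,::-1],(525,600)),b[150:390,200:440,::-1].repeat(1,0) if 0 else cv2.resize(b[210:350,220:284,::-1],(274,600))]))
E
```

```text
0.019 [0.47294638 0.0838405  0.07635439] [ 0.35088212  0.25847716 -4.7188186 ] [-0.01067557  0.13613787 -0.01978683] 0.4350281940847834
tip [[323.30403973 281.52530938]]
[[324.0, 278.0], [320.0, 484.0], [381.0, 429.0], [260.0, 428.0], [373.0, 260.0], [276.0, 258.0]]
[[325.0, 288.0], [320.0, 506.0], [384.0, 445.0], [257.0, 443.0], [376.0, 268.0], [273.0, 266.0]]
```

View pics/m5.png

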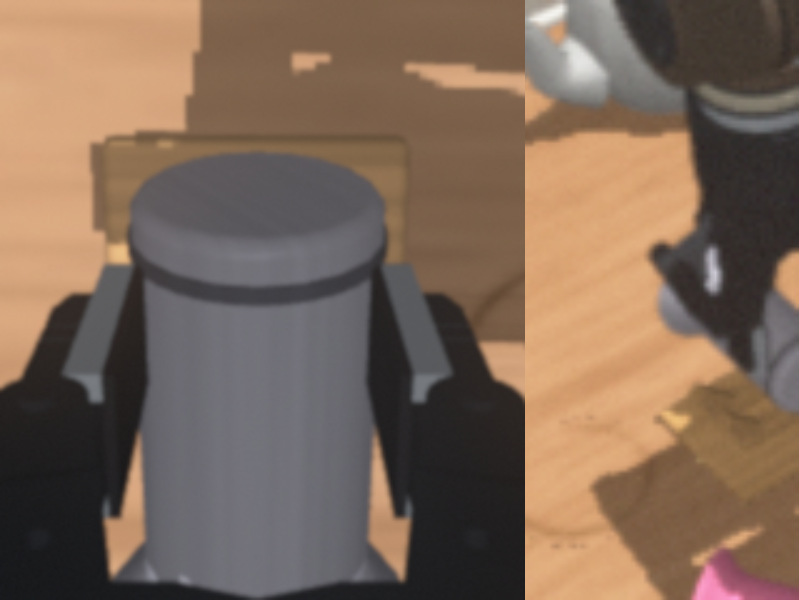

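The cap is held level, with its axis about 10.5 mm above the TCP and its end disc centred at about (323,270). Next I check the filter fit with the filter's flange rim.

```bash
cat >> fit.py <<'E'
x,y,w,f=s.x
M=R.from_euler('z',w).as_matrix();o=np.array([x,y,0])
for C,n in((C1,'C1'),(C0,'C0')):
  q=lambda P:proj(C,o+np.atleast_2d(P)@M.T).round(1).tolist()
  print(n,'rim top',q([[0,0,.117],[.003,0,.117]]),'disc r30 top/bot/L/R',q([[-.0015,0,.115],[-.0015,0,.055],[-.0015,-.03,.085],[-.0015,.03,.085]]),
  'saddle',q([[-.048,0,.06],[-.038,0,.06]]))
E
python3 fit.py|tail -2
```

```text
C1 rim top [[323.3, 327.7], [323.2, 331.2]] disc r30 top/bot/L/R [[323.4, 324.7], [322.8, 293.3], [288.2, 306.6], [357.8, 308.5]] saddle [[324.6, 247.5], [324.2, 258.1]]
C0 rim top [[323.0, 287.4], [322.9, 290.0]] disc r30 top/bot/L/R [[323.0, 285.3], [323.0, 265.8], [296.8, 274.1], [349.2, 275.7]] saddle [[324.2, 230.0], [324.0, 238.2]]
```

Emit:
{"op": "apply_moves", "data": {
  "series": [
    [0, 0, 0.06, 0, 0, 0],
    [0, -0.01, 0.13, 0, 0, 0],
    [-0.02, -0.05, 0.19, 0, 0, -0.02],
    [-0.035, -0.12, 0.23, 0, 0, -0.03],
    [-0.05, -0.19, 0.23, 0, 0, -0.06],
    [-0.056, -0.26, 0.23, 0, 0, -0.06],
    [-0.056, -0.32, 0.23, 0, 0, -0.06],
    [-0.056, -0.35, 0.23, 0, 0, -0.06],
    [-0.056, -0.35, 0.23, 0, 0, -0.06]
  ]
}}

```text
time: 11.48
eef_pos: [0.4257, -0.1974, 0.2569]
tcp_rot: [0.017, 1.0, 0.001, -0.001]
contact_force: [-0.0, 0.2, -4.3]
opening: 0.431
finger_force: 67.1
```

Emit:
{"op": "apply_moves", "data": {
  "series": [
    [-0.001, 0, -0.05, 0, 0, 0],
    [-0.001, 0, -0.1, 0, 0, 0],
    [-0.001, 0, -0.15, 0, 0, 0],
    [-0.001, 0, -0.19, 0, 0, 0],
    [-0.001, 0, -0.21, 0, 0, 0],
    [-0.001, 0, -0.219, 0, 0, 0],
    [-0.001, 0, -0.219, 0, 0, 0],
    [-0.001, 0, -0.219, 0, 0, 0]
  ]
}}

```text
time: 12.48
eef_pos: [0.4246, -0.1952, 0.0826]
tcp_rot: [0.015, 1.0, 0.001, -0.001]
contact_force: [-4.2, 2.2, -6.0]
opening: 0.426
finger_force: 66.5
```

Emit:
{"op": "apply_moves", "data": {
  "series": [
    [0, 0, -0.001, 0, 0, 0],
    [0, 0, -0.002, 0, 0, 0],
    [0, 0, -0.003, 0, 0, 0],
    [0, 0, -0.003, 0, 0, 0]
  ]
}}

```text
time: 12.98
eef_pos: [0.4248, -0.1955, 0.0809]
tcp_rot: [0.015, 1.0, 0.001, -0.001]
contact_force: [-5.2, 3.2, -4.7]
opening: 0.43
finger_force: 67.2
```

Emit:
{"op": "apply_moves", "data": {
  "series": [
    [-0.001, 0.001, 0, 0, 0, 0],
    [-0.002, 0.002, 0, 0, 0, 0],
    [-0.002, 0.002, 0, 0, 0, 0]
  ]
}}

```text
time: 13.35
eef_pos: [0.4248, -0.1953, 0.0814]
tcp_rot: [0.015, 1.0, -0.001, 0.001]
contact_force: [-1.6, -0.5, -3.6]
opening: 0.429
finger_force: 67.2
```

```bash
python3 - <<'E'
from h import *
s=ctrl.get_state();print(s['eef_pos'],s['contact_force'],s['wrist_torque'])
a=snap('wrist','w6.png');b=snap('top','t6.png')
cv2.imwrite('pics/m6.png',np.hstack([a[180:480,180:480,::-1],cv2.resize(b[195:295,310:430,::-1],(360,300),interpolation=cv2.INTER_CUBIC)]))
E
```

```text
[ 0.42479756 -0.19530876  0.0813685 ] [-1.55677043 -0.49360743 -3.64251622] [0.13298086 0.43046751 0.01616539]
```

View pics/m6.png

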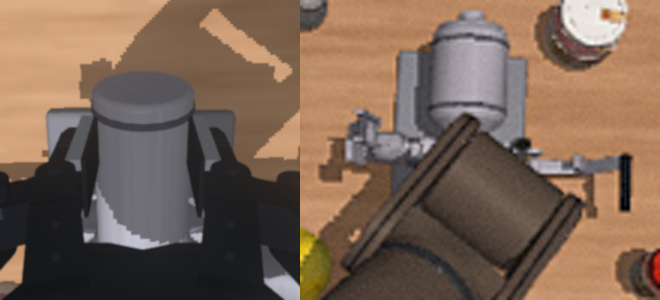

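Emit:
{"op": "apply_moves", "data": {
  "series": [
    [0, 0, -0.001, 0, 0, 0],
    [0, 0, -0.002, 0, 0, 0],
    [0, 0, -0.003, 0, 0, 0],
    [0, 0, -0.003, 0, 0, 0]
  ]
}}

```text
time: 13.95
eef_pos: [0.4249, -0.1951, 0.0785]
tcp_rot: [0.015, 1.0, -0.001, 0.001]
contact_force: [1.3, -1.0, -3.2]
opening: 0.433
finger_force: 67.3
```

Emit:
{"op": "apply_moves", "data": {
  "series": [
    [0, 0, -0.001, 0, 0, 0],
    [0, 0, -0.002, 0, 0, 0],
    [0, 0, -0.003, 0, 0, 0],
    [0, 0, -0.003, 0, 0, 0]
  ]
}}

```text
time: 14.45
eef_pos: [0.4242, -0.1952, 0.0768]
tcp_rot: [0.015, 1.0, -0.001, -0.0]
contact_force: [-3.2, -1.3, 5.8]
opening: 0.432
finger_force: 69.8
```

Emit:
{"op": "apply_moves", "data": {
  "series": [
    [0, 0, 0.001, 0, 0, 0],
    [0, 0, 0.001, 0, 0, 0],
    [0, 0, 0.001, 0, 0, 0],
    [0, 0, 0.001, 0, 0, 0]
  ],
  "jaw": 0.9
}}

```text
time: 14.95
eef_pos: [0.4239, -0.1944, 0.0762]
tcp_rot: [0.015, 1.0, 0.0, -0.0]
contact_force: [0.7, -0.6, -0.6]
opening: 0.904
finger_force: 0.0
```

Emit:
{"op": "apply_moves", "data": {
  "series": [
    [0, 0, 0.02, 0, 0, 0],
    [0, 0, 0.06, 0, 0, 0],
    [0, 0, 0.12, 0, 0, 0],
    [-0.01, 0, 0.18, 0, 0, 0],
    [0.01, 0, 0.2, 0, 0, 0],
    [0.01, 0, 0.2, 0, 0, 0]
  ]
}}

```text
time: 15.7
eef_pos: [0.4333, -0.1953, 0.2394]
tcp_rot: [0.015, 1.0, -0.002, 0.002]
contact_force: [-0.2, 0.6, -0.1]
opening: 0.897
finger_force: 0.0
```

```bash
python3 - <<'E'
from h import *
s=ctrl.get_state();print(s['eef_pos'],s['contact_force'])
C=cam('wrist');a=snap('wrist','w7.png');np.save('C7.npy',np.r_[C[2].ravel(),C[3]])
for q in ctrl.silhouettes('cap','wrist')[:3]:
    ys,xs=np.where(q['pixels']);print(q['p'],xs.min(),xs.max(),ys.min(),ys.max())
    for r in range(ys.min(),ys.max(),12):
        x=xs[ys==r];print(r,x.min(),x.max(),end=' | ')
    print()
o=np.array([.505,-.1998,0]);M=R.from_euler('z',-.031).as_matrix()
P=lambda p:proj(C,o+np.array(p)@M.T).round(1).tolist()
for sx,h in((-.004,.087),(-.002,.085)):
    print(sx,'end L,R,top,bot',P([[sx-.095,-.022,h],[sx-.095,.022,h],[sx-.095,0,h+.022],[sx-.095,0,h-.022]]),'flange L,R,top',P([[sx,-.032,h],[sx,.032,h],[sx,0,h+.032]]))
print('tab ang:')
for th in(1.8,1.95,2.1):
    y=.048-.119*np.cos(th)+.008*np.sin(th);z=.085+.119*np.sin(th)+.008*np.cos(th);print(th,y,z,P([[-.022,y,z]]))
for q in ctrl.boxes_of('ring_tab','wrist')[:2]: print(q['p'],np.array(q['xy'])*[640,480])
cv2.imwrite('pics/w7c.png',cv2.resize(a[130:430,120:520,::-1],(800,600),interpolation=cv2.INTER_CUBIC))
E
```

```text
[ 0.43325281 -0.19526572  0.23943284] [-0.17572234  0.63980839 -0.13402002]
0.62 286 355 184 305
184 318 331 | 196 295 347 | 208 296 346 | 220 296 346 | 232 296 345 | 244 297 345 | 256 297 345 | 268 297 346 | 280 293 348 | 292 286 355 | 304 309 335 | 
-0.004 end L,R,top,bot [[294.6, 189.3], [347.0, 189.4], [320.6, 193.7], [320.9, 185.6]] flange L,R,top [[285.8, 292.8], [355.6, 293.0], [320.4, 309.1]]
-0.002 end L,R,top,bot [[294.8, 191.3], [346.8, 191.4], [320.6, 195.8], [321.0, 187.5]] flange L,R,top [[286.0, 293.9], [355.3, 294.1], [320.4, 310.2]]
tab ang:
1.8 0.08282783031550293 0.19907025131696052 [[454.8, 343.7]]
1.95 0.09948319665083408 0.19258475943465014 [[477.8, 338.0]]
2.1 0.11498236138057404 0.1836831457944171 [[496.1, 330.8]]
0.95 [425.92 305.52]
```

```bash
python3 - <<'E'
from h import *
C=cam('wrist');a=ctrl.read_camera('wrist')
for q in ctrl.silhouettes('cap','wrist')[:1]:
    ys,xs=np.where(q['pixels']);print(q['p'],xs.min(),xs.max(),ys.min(),ys.max())
o=np.array([.505,-.1998,0]);M=R.from_euler('z',-.031).as_matrix()
P=lambda p:proj(C,o+np.array(p)@M.T).round(1)
for sx in(-.002,-.004,-.006,-.008):
    print(sx,'end',P([[sx-.095,0,.087-.022]])[0],'rim top',P([[sx,0,.119]])[0])
g=cv2.GaussianBlur(cv2.cvtColor(a,cv2.COLOR_RGB2GRAY).astype(float),(3,3),0)
for yy in(-.055,-.045,.045,.055):
    e=P([[.032-.0825,yy,.012]])[0];c=int(round(e[0]));r=int(e[1])
    col=g[r-12:r+13,c];d=np.diff(col);k=np.argsort(-abs(d))[:3];print('foot edge pred',e,'edges',[(r-12+i+.5,round(d[i],1)) for i in k])
E
```

```text
0.61 285 353 189 310
-0.002 end [318.8 192.2] rim top [318.4 317.2]
-0.004 end [318.8 190. ] rim top [318.4 315. ]
-0.006 end [318.8 187.7] rim top [318.4 312.8]
-0.008 end [318.8 185.5] rim top [318.4 310.6]
foot edge pred [267.6 228.1] edges [(np.float64(225.5), np.float64(-25.9)), (np.float64(224.5), np.float64(-16.7)), (np.float64(226.5), np.float64(-15.6))]
foot edge pred [277.  228.1] edges [(np.float64(225.5), np.float64(-25.0)), (np.float64(224.5), np.float64(-16.4)), (np.float64(226.5), np.float64(-14.8))]
foot edge pred [361.5 228.2] edges [(np.float64(226.5), np.float64(-9.2)), (np.float64(225.5), np.float64(-5.8)), (np.float64(227.5), np.float64(-5.8))]
foot edge pred [370.9 228.2] edges [(np.float64(226.5), np.float64(-9.6)), (np.float64(225.5), np.float64(-5.9)), (np.float64(227.5), np.float64(-5.6))]
```

The cap lies about 4 mm short and is centred, with the 2-row bias removed using the foot edge. Next is the ring: shut the fingers and go over to its +y side.

Emit:
{"op": "apply_moves", "data": {
  "series": [
    [0.01, 0.02, 0.05, 0, 0, 0],
    [0.03, 0.06, 0.06, 0, 0, 0],
    [0.05, 0.12, 0.06, 0, 0, 0],
    [0.06, 0.18, 0.06, 0, 0, 0],
    [0.069, 0.2, 0.04, 0, 0, 0],
    [0.069, 0.21, -0.01, 0, 0, 0],
    [0.069, 0.21, -0.01, 0, 0, 0],
    [0.069, 0.21, -0.01, 0, 0, 0]
  ],
  "jaw": 0,
  "squeeze": 40
}}

```text
time: 16.95
eef_pos: [0.4873, -0.0274, 0.2286]
tcp_rot: [0.015, 1.0, -0.0, -0.0]
contact_force: [-0.5, -0.9, 1.5]
opening: -0.001
finger_force: 0.0
```

```bash
python3 - <<'E'
from h import *
s=ctrl.get_state();t=s['eef_pos'];print(t,s['contact_force'],s['opening'])
for n in('top','side'):
    a=ctrl.read_camera(n)
    print(n,[(round(q['p'],2),(np.array(q['xy'])*[640,480]).round(1)) for q in ctrl.boxes_of('ring_tab',n)[:2]])
    C=cam(n);o=np.array([.505,-.1998,0]);M=R.from_euler('z',-.031).as_matrix()
    for th in(1.6,1.8,1.95,2.1):
        y=.048-.119*np.cos(th)+.008*np.sin(th);z=.085+.119*np.sin(th)+.008*np.cos(th);print(th,(o+M@[-.022,y,z]).round(3),proj(C,o+M@[-.022,y,z]).round(1))
    if n=='top':A=a
h=.012
for th in [2.0,1.8,1.6,1.4,1.2,1.0,.8,.6,.45,.3,.2]:
    y=.048-.119*np.cos(th)+.008*np.sin(th)+h*np.sin(th);z=.085+.119*np.sin(th)+.008*np.cos(th)+.019
    p=o+M@[-.022,y,z];print(th,((p-t)/.8).round(3).tolist())
E
```

```text
[ 0.48733693 -0.02742508  0.22863701] [-0.45957478 -0.92875803  1.48914895] -0.0012098347651860403
top [(0.79, array([338. , 242.4]))]
1.6 [ 0.485 -0.14   0.204] [[344.9 245.1]]
1.8 [ 0.486 -0.116  0.199] [[335.6 244.9]]
1.95 [ 0.486 -0.1    0.193] [[329.1 245. ]]
2.1 [ 0.487 -0.084  0.184] [[323.  245.2]]
side [(0.85, array([339.5, 233.8]))]
1.6 [ 0.485 -0.14   0.204] [[356.3 207.6]]
1.8 [ 0.486 -0.116  0.199] [[348.1 213.1]]
1.95 [ 0.486 -0.1    0.193] [[342.2 218.2]]
2.1 [ 0.487 -0.084  0.184] [[336.7 224. ]]
2.0 [-0.001, -0.07, -0.025]
1.8 [-0.002, -0.097, -0.013]
1.6 [-0.003, -0.125, -0.007]
1.4 [-0.004, -0.155, -0.008]
1.2 [-0.004, -0.185, -0.014]
1.0 [-0.005, -0.214, -0.025]
0.8 [-0.006, -0.24, -0.042]
0.6 [-0.007, -0.263, -0.064]
0.45 [-0.007, -0.278, -0.082]
0.3 [-0.008, -0.289, -0.102]
0.2 [-0.008, -0.295, -0.116]
```

Emit:
{"op": "apply_moves", "data": {
  "series": [
    [0, -0.01, -0.03, 0, 0, 0],
    [-0.001, -0.05, -0.035, 0, 0, 0],
    [-0.001, -0.075, -0.03, 0, 0, 0],
    [-0.002, -0.1, -0.022, 0, 0, 0],
    [-0.003, -0.125, -0.016, 0, 0, 0],
    [-0.004, -0.155, -0.014, 0, 0, 0],
    [-0.004, -0.185, -0.018, 0, 0, 0]
  ]
}}

```text
time: 18.02
eef_pos: [0.4846, -0.1762, 0.2158]
tcp_rot: [0.015, 1.0, -0.001, 0.001]
contact_force: [0.6, -0.9, 0.9]
opening: 0.003
finger_force: 0.0
```

Emit:
{"op": "apply_moves", "data": {
  "series": [
    [0, -0.02, -0.006, 0, 0, 0],
    [0, -0.035, -0.016, 0, 0, 0],
    [0, -0.05, -0.028, 0, 0, 0]
  ]
}}

```text
time: 18.4
eef_pos: [0.484, -0.2151, 0.1911]
tcp_rot: [0.015, 1.0, 0.0, 0.0]
contact_force: [-0.6, -0.3, 0.3]
opening: -0.0
finger_force: 0.0
```

```bash
python3 - <<'E'
from h import *
s=ctrl.get_state();t=s['eef_pos'];print(t,s['contact_force'])
o=np.array([.505,-.1998,0]);M=R.from_euler('z',-.031).as_matrix()
for n in('top','side','wrist'):
    a=ctrl.read_camera(n);C=cam(n);cv2.imwrite(f'pics/r8{n}.png',a[:,:,::-1])
    for k in('ring_tab','ring'): print(n,k,[(round(q['p'],2),(np.array(q['xy'])*[640,480]).round(1)) for q in ctrl.boxes_of(k,n)[:3]])
    for th in(0.3,.6,.9,1.2,1.6,1.95):
        y=.048-.119*np.cos(th)+.008*np.sin(th);z=.085+.119*np.sin(th)+.008*np.cos(th);print(th,proj(C,o+M@[-.022,y,z]).round(0),end=' ')
    print('tip',proj(C,t-[0,0,.019]).round(0))
a=cv2.imread('pics/r8wrist.png');b=cv2.imread('pics/r8top.png')
cv2.imwrite('pics/m8.png',np.hstack([a[150:480,150:550],cv2.resize(b[180:290,290:420],(390,330),interpolation=cv2.INTER_CUBIC)]))
E
```

```text
[ 0.48401496 -0.21507647  0.19109637] [-0.60299399 -0.2713367   0.32633338]
top ring_tab [(0.69, array([335.4, 239.4]))]
top ring [(0.66, array([332.7, 242.1]))]
0.3 [[389. 253.]] 0.6 [[384. 250.]] 0.9 [[375. 248.]] 1.2 [[363. 247.]] 1.6 [[345. 245.]] 1.95 [[329. 245.]] tip [[373. 248.]]
side ring_tab [(0.7, array([336.2, 231.6])), (0.46, array([398.1, 253.5]))]
side ring [(0.77, array([333.8, 230.7]))]
0.3 [[396. 213.]] 0.6 [[391. 206.]] 0.9 [[383. 202.]] 1.2 [[372. 202.]] 1.6 [[356. 208.]] 1.95 [[342. 218.]] tip [[381. 206.]]
wrist ring_tab [(0.69, array([514.9, 284.7])), (0.59, array([613.8, 233. ])), (0.34, array([ 71.6, 123.4]))]
wrist ring [(0.65, array([514.8, 288.7]))]
0.3 [[247. 251.]] 0.6 [[268. 269.]] 0.9 [[314. 287.]] 1.2 [[385. 301.]] 1.6 [[494. 306.]] 1.95 [[570. 295.]] tip [[322. 281.]]
```

View pics/m8.png

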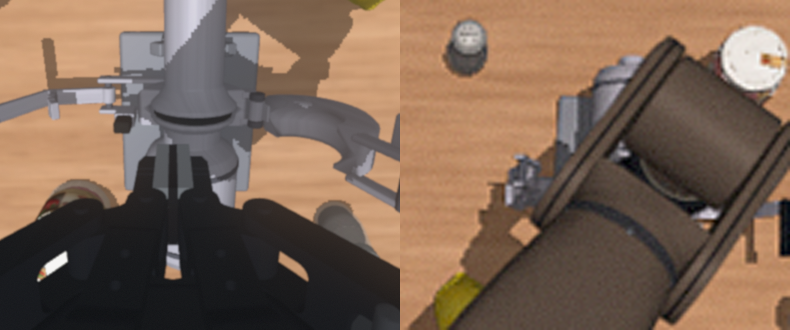

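The ring is untouched: it is still open at the right, and the cap lies well in the trough by the gasket. The shut fingertips show at row 295, about TCP level, so they reach less far than stated and passed over the tab. I'll go back and sweep about 30 mm lower.

Emit:
{"op": "apply_moves", "data": {
  "series": [
    [0, 0.01, 0.05, 0, 0, 0],
    [0.001, 0.07, 0.06, 0, 0, 0],
    [0.002, 0.14, 0.06, 0, 0, 0],
    [0.003, 0.2, 0.05, 0, 0, 0],
    [0.003, 0.24, 0.02, 0, 0, 0],
    [0.003, 0.24, -0.03, 0, 0, 0],
    [0.003, 0.24, -0.035, 0, 0, 0],
    [0.003, 0.24, -0.035, 0, 0, 0]
  ]
}}

```text
time: 19.85
eef_pos: [0.4869, -0.0229, 0.1645]
tcp_rot: [0.015, 1.0, -0.0, 0.0]
contact_force: [0.5, -0.7, 0.6]
opening: -0.001
finger_force: 0.0
```

Emit:
{"op": "apply_moves", "data": {
  "series": [
    [-0.001, -0.03, 0, 0, 0, 0],
    [-0.001, -0.05, 0, 0, 0, 0],
    [-0.001, -0.07, 0.002, 0, 0, 0],
    [-0.002, -0.09, 0.01, 0, 0, 0],
    [-0.002, -0.09, 0.01, 0, 0, 0]
  ]
}}

```text
time: 20.48
eef_pos: [0.4854, -0.0962, 0.1727]
tcp_rot: [0.016, 1.0, -0.001, 0.001]
contact_force: [-0.4, 0.1, 0.9]
opening: -0.0
finger_force: 0.0
```

Emit:
{"op": "apply_moves", "data": {
  "series": [
    [0, -0.015, 0.004, 0, 0, 0],
    [-0.001, -0.03, 0.006, 0, 0, 0],
    [-0.001, -0.045, 0.008, 0, 0, 0]
  ]
}}

```text
time: 20.85
eef_pos: [0.4836, -0.1312, 0.178]
tcp_rot: [0.015, 1.0, 0.0, -0.001]
contact_force: [-0.9, 1.8, -0.3]
opening: 0.0
finger_force: 1.3
```

Emit:
{"op": "apply_moves", "data": {
  "series": [
    [0, -0.012, 0.012, 0, 0, 0],
    [0, -0.025, 0.02, 0, 0, 0],
    [-0.001, -0.04, 0.018, 0, 0, 0],
    [-0.001, -0.055, 0.014, 0, 0, 0]
  ]
}}

```text
time: 21.35
eef_pos: [0.4837, -0.176, 0.1901]
tcp_rot: [0.015, 1.0, -0.001, 0.001]
contact_force: [-0.4, 1.1, 2.6]
opening: 0.004
finger_force: 1.2
```

Emit:
{"op": "apply_moves", "data": {
  "series": [
    [0, -0.015, -0.006, 0, 0, 0],
    [0, -0.03, -0.012, 0, 0, 0],
    [0, -0.043, -0.02, 0, 0, 0],
    [-0.001, -0.055, -0.029, 0, 0, 0]
  ]
}}

```text
time: 21.85
eef_pos: [0.4826, -0.2196, 0.1657]
tcp_rot: [0.015, 1.0, -0.0, 0.0]
contact_force: [0.5, -0.2, 2.4]
opening: 0.001
finger_force: 1.2
```

Emit:
{"op": "apply_moves", "data": {
  "series": [
    [0, -0.012, -0.011, 0, 0, 0],
    [0, -0.0235, -0.021, 0, 0, 0],
    [0, -0.031, -0.03, 0, 0, 0],
    [0, -0.038, -0.04, 0, 0, 0],
    [0, -0.044, -0.05, 0, 0, 0]
  ]
}}

```text
time: 22.48
eef_pos: [0.4821, -0.2538, 0.1251]
tcp_rot: [0.015, 1.0, 0.0, -0.0]
contact_force: [-0.7, 2.4, 0.6]
opening: -0.002
finger_force: 0.8
```

Emit:
{"op": "apply_moves", "data": {
  "series": [
    [0, -0.004, -0.008, 0, 0, 0],
    [0, -0.006, -0.014, 0, 0, 0],
    [0, -0.006, -0.014, 0, 0, 0]
  ]
}}

```text
time: 22.85
eef_pos: [0.4824, -0.2589, 0.1145]
tcp_rot: [0.015, 1.0, -0.0, 0.0]
contact_force: [0.2, 0.1, -0.9]
opening: 0.002
finger_force: 0.0
```

```bash
cat > ringchk.py <<'E'
from h import *
s=ctrl.get_state();t=s['eef_pos'];print(t,s['contact_force'])
o=np.array([.505,-.1998,0]);M=R.from_euler('z',-.031).as_matrix()
for n in('wrist','side','top'):
    a=ctrl.read_camera(n);C=cam(n)
    for k in('ring_tab','ring'):
        for q in ctrl.silhouettes(k,n)[:2]:
            ys,xs=np.where(q['pixels']);print(n,k,round(q['p'],2),(np.array(q['xy'])*[640,480]).round(0),'x',xs.min(),xs.max(),'y',ys.min(),ys.max(),len(xs))
    for th in(0.05,.3,.6,.9,1.2,1.6):
        y=.048-.119*np.cos(th)+.008*np.sin(th);z=.085+.119*np.sin(th)+.008*np.cos(th);print(th,proj(C,o+M@[-.022,y,z])[0].round(0),end=' ')
    print('tcp',proj(C,t)[0].round(0),'hinge',proj(C,o+M@[0,.048,.085])[0].round(0))
E
python3 ringchk.py
```

```text
[ 0.48241582 -0.25893408  0.11445444] [ 0.2051756   0.05568309 -0.8593735 ]
wrist ring_tab 0.7 [458. 328.] x 278 538 y 276 388 12024
wrist ring 0.86 [458. 330.] x 278 538 y 275 388 11997
0.05 [302. 281.] 0.3 [315. 307.] 0.6 [364. 347.] 0.9 [462. 395.] 1.2 [614. 438.] 1.6 [829. 454.] tcp [323. 297.] hinge [515. 308.]
side ring_tab 0.51 [396. 215.] x 391 402 y 213 219 45
side ring_tab 0.17 [393. 250.] x 388 402 y 240 263 262
side ring 0.41 [396. 216.] x 390 402 y 212 220 61
0.05 [398. 222.] 0.3 [396. 213.] 0.6 [391. 206.] 0.9 [383. 202.] 1.2 [372. 202.] 1.6 [356. 208.] tcp [394. 218.] hinge [354. 240.]
top ring_tab 0.55 [357. 242.] x 345 364 y 238 250 175
top ring 0.58 [353. 247.] x 347 362 y 238 250 134
0.05 [390. 254.] 0.3 [389. 253.] 0.6 [384. 250.] 0.9 [375. 248.] 1.2 [363. 247.] 1.6 [345. 245.] tcp [387. 253.] hinge [347. 245.]
```

Emit:
{"op": "apply_moves", "data": {
  "series": [
    [0, -0.006, -0.003, 0, 0, 0],
    [0, -0.01, -0.006, 0, 0, 0],
    [0, -0.01, -0.009, 0, 0, 0],
    [0, -0.01, -0.009, 0, 0, 0]
  ]
}}

```text
time: 23.8
eef_pos: [0.4823, -0.2668, 0.1073]
tcp_rot: [0.015, 1.0, -0.0, -0.0]
contact_force: [-0.5, 0.1, 0.2]
opening: 0.001
finger_force: 0.0
```

Emit:
{"op": "apply_moves", "data": {
  "series": [
    [0, 0, -0.003, 0, 0, 0],
    [0, 0, -0.006, 0, 0, 0],
    [0, 0, -0.009, 0, 0, 0]
  ]
}}

```text
time: 24.18
eef_pos: [0.4826, -0.2668, 0.1005]
tcp_rot: [0.015, 1.0, -0.0, 0.0]
contact_force: [-0.2, -0.8, 1.2]
opening: -0.001
finger_force: 0.6
```

Emit:
{"op": "apply_moves", "data": {
  "series": [
    [0, 0, -0.002, 0, 0, 0],
    [0, 0, -0.004, 0, 0, 0],
    [0, 0, -0.004, 0, 0, 0]
  ]
}}

```text
time: 24.55
eef_pos: [0.4824, -0.2665, 0.097]
tcp_rot: [0.015, 1.0, 0.0, -0.0]
contact_force: [0.8, -0.7, 1.2]
opening: 0.0
finger_force: 0.2
```

Emit:
{"op": "apply_moves", "data": {
  "series": [
    [0, 0, -0.002, 0, 0, 0],
    [0, 0, -0.004, 0, 0, 0],
    [0, 0, -0.004, 0, 0, 0]
  ]
}}

```text
time: 24.92
eef_pos: [0.4824, -0.2666, 0.0939]
tcp_rot: [0.015, 1.0, 0.0, 0.0]
contact_force: [-0.2, -1.1, 1.1]
opening: 0.0
finger_force: 0.4
```

Emit:
{"op": "apply_moves", "data": {
  "series": [
    [0, 0, -0.002, 0, 0, 0],
    [0, 0, -0.004, 0, 0, 0],
    [0, 0, -0.004, 0, 0, 0]
  ]
}}

```text
time: 25.3
eef_pos: [0.4825, -0.2667, 0.0908]
tcp_rot: [0.015, 1.0, -0.0, 0.0]
contact_force: [-0.2, -1.0, 0.9]
opening: -0.0
finger_force: 0.8
```

Emit:
{"op": "apply_moves", "data": {
  "series": [
    [0, 0, -0.002, 0, 0, 0],
    [0, 0, -0.003, 0, 0, 0],
    [0, 0, -0.003, 0, 0, 0]
  ]
}}

```text
time: 25.68
eef_pos: [0.4825, -0.2668, 0.0886]
tcp_rot: [0.015, 1.0, -0.0, 0.0]
contact_force: [-0.6, -1.6, 2.4]
opening: -0.002
finger_force: 1.3
```

```bash
python3 ringchk.py; python3 - <<'E'
from h import *
# ear/finger: dark tip row in wrist view
a=ctrl.read_camera('wrist');g=cv2.cvtColor(a,cv2.COLOR_RGB2GRAY)
print(g[260:330:3,315].tolist());print(g[260:330:3,330].tolist())
E
```

```text
[ 0.48254919 -0.26683456  0.08856705] [-0.59925536 -1.61067887  2.44446715]
wrist ring_tab 0.59 [492. 338.] x 282 575 y 276 411 13072
wrist ring 0.97 [489. 345.] x 283 574 y 277 412 13009
0.05 [317. 304.] 0.3 [336. 340.] 0.6 [401. 398.] 0.9 [541. 475.] 1.2 [767. 552.] 1.6 [1081.  584.] tcp [323. 297.] hinge [558. 332.]
side ring_tab 0.67 [399. 227.] x 392 403 y 221 226 31
side ring 0.45 [393. 222.] x 388 403 y 216 227 74
0.05 [398. 222.] 0.3 [396. 213.] 0.6 [391. 206.] 0.9 [383. 202.] 1.2 [372. 202.] 1.6 [356. 208.] tcp [396. 225.] hinge [354. 240.]
top ring_tab 0.66 [359. 243.] x 347 366 y 239 250 169
top ring 0.55 [357. 244.] x 346 367 y 239 250 187
0.05 [390. 254.] 0.3 [389. 253.] 0.6 [384. 250.] 0.9 [375. 248.] 1.2 [363. 247.] 1.6 [345. 245.] tcp [388. 254.] hinge [347. 245.]
[109, 108, 106, 68, 83, 104, 102, 103, 119, 119, 120, 113, 96, 95, 95, 96, 96, 96, 94, 95, 95, 95, 95, 95]
[89, 88, 88, 89, 91, 101, 95, 106, 119, 118, 119, 112, 95, 95, 95, 95, 94, 94, 95, 95, 94, 94, 94, 94]
```

Emit:
{"op": "apply_moves", "data": {
  "series": [
    [0, 0, -0.001, 0, 0, 0],
    [0, 0, -0.002, 0, 0, 0],
    [0, 0, -0.002, 0, 0, 0]
  ]
}}

```text
time: 26.55
eef_pos: [0.4825, -0.2666, 0.0868]
tcp_rot: [0.015, 1.0, 0.0, 0.0]
contact_force: [-0.1, -2.3, 3.4]
opening: -0.003
finger_force: 1.6
```

Emit:
{"op": "apply_moves", "data": {
  "series": [
    [0, 0, -0.001, 0, 0, 0],
    [0, 0, -0.002, 0, 0, 0],
    [0, 0, -0.002, 0, 0, 0]
  ]
}}

```text
time: 26.92
eef_pos: [0.4826, -0.2668, 0.0863]
tcp_rot: [0.015, 1.0, -0.0, -0.0]
contact_force: [-1.9, -1.2, 8.1]
opening: 0.001
finger_force: 4.0
```

Emit:
{"op": "apply_moves", "data": {
  "series": [
    [0, 0, -0.001, 0, 0, 0],
    [0, 0, -0.0015, 0, 0, 0],
    [0, 0, -0.0015, 0, 0, 0]
  ]
}}

```text
time: 27.3
eef_pos: [0.4826, -0.2669, 0.0861]
tcp_rot: [0.015, 1.0, -0.0, -0.0]
contact_force: [-3.7, -0.5, 12.5]
opening: 0.001
finger_force: 6.2
```

Emit:
{"op": "apply_moves", "data": {
  "series": [
    [0, 0, 0.005, 0, 0, 0],
    [0, 0, 0.03, 0, 0, 0],
    [0, 0, 0.07, 0, 0, 0],
    [0, 0, 0.11, 0, 0, 0],
    [0, 0.02, 0.13, 0, 0, 0],
    [0, 0.02, 0.13, 0, 0, 0]
  ]
}}

```text
time: 28.05
eef_pos: [0.4825, -0.249, 0.188]
tcp_rot: [0.014, 1.0, 0.0, 0.0]
contact_force: [-0.8, -0.2, 0.3]
opening: 0.001
finger_force: 0.0
```

```bash
python3 ringchk.py; python3 - <<'E'
from h import *
C=cam('wrist');a=ctrl.read_camera('wrist');cv2.imwrite('pics/w9.png',a[:,:,::-1])
o=np.array([.505,-.1998,0]);M=R.from_euler('z',-.031).as_matrix()
P=lambda p:proj(C,o+np.array(p)@M.T).round(1)
for q in ctrl.silhouettes('cap','wrist')[:2]:
    ys,xs=np.where(q['pixels']);print('cap',q['p'],xs.min(),xs.max(),ys.min(),ys.max(),'mid-row edges',[ (xs[ys==r].min(),xs[ys==r].max()) for r in (ys.min()+15,ys.min()+50)])
for sx in(0,-.002,-.004): print(sx,P([[sx-.095,0,.085-.022],[sx-.08,-.022,.085],[sx-.08,.022,.085]]).tolist())
g=cv2.GaussianBlur(cv2.cvtColor(a,cv2.COLOR_RGB2GRAY).astype(float),(3,3),0)
for yy in(-.055,-.045,.045,.055):
    e=P([[.032-.0825,yy,.012]])[0];c=int(round(e[0]));r=int(e[1])
    if 0<c<640: d=np.diff(g[r-12:r+13,c]);k=np.argmax(abs(d));print('foot',e,r-11.5+k,d[k].round(1))
print('latch',[(round(q['p'],2),(np.array(q['xy'])*[640,480]).round(0)) for q in ctrl.boxes_of('latch_grip','wrist')],P([[-.028,-.141,.11]]))
E
```

```text
[ 0.48248553 -0.24899284  0.18802688] [-0.8072324  -0.22146095  0.33716289]
wrist ring_tab 0.75 [372. 267.] x 272 462 y 223 303 7882
wrist ring_tab 0.72 [359. 262.] x 170 463 y 181 358 20611
wrist ring 0.76 [375. 270.] x 272 461 y 223 303 7512
0.05 [294. 243.] 0.3 [302. 256.] 0.6 [331. 274.] 0.9 [387. 293.] 1.2 [466. 308.] 1.6 [582. 314.] tcp [324. 299.] hinge [454. 266.]
side ring_tab 0.42 [398. 222.] x 392 403 y 220 227 73
0.05 [398. 222.] 0.3 [396. 213.] 0.6 [391. 206.] 0.9 [383. 202.] 1.2 [372. 202.] 1.6 [356. 208.] tcp [393. 195.] hinge [354. 240.]
top ring_tab 0.17 [430. 281.] x 419 442 y 277 295 359
0.05 [390. 254.] 0.3 [389. 253.] 0.6 [384. 250.] 0.9 [375. 248.] 1.2 [363. 247.] 1.6 [345. 245.] tcp [387. 248.] hinge [347. 245.]
cap 0.61 358 433 123 256 mid-row edges [(np.int64(366), np.int64(433)), (np.int64(365), np.int64(429))]Traceback (most recent call last):
  File "<stdin>", line 6, in <module>
    return umr_minimum(a, axis, None, out, keepdims, initial, where)
ValueError: zero-size array to reduction operation minimum which has no identity
```

```bash
python3 - <<'E'
from h import *
C=cam('wrist');a=ctrl.read_camera('wrist');cv2.imwrite('pics/w9.png',a[:,:,::-1])
o=np.array([.505,-.1998,0]);M=R.from_euler('z',-.031).as_matrix()
P=lambda p:proj(C,o+np.array(p)@M.T).round(1)
for q in ctrl.silhouettes('cap','wrist')[:2]:
    ys,xs=np.where(q['pixels']);print('cap',q['p'],xs.min(),xs.max(),ys.min(),ys.max())
for sx in(0,-.002,-.004): print(sx,P([[sx-.095,0,.085-.022],[sx-.08,-.022,.085],[sx-.08,.022,.085]]).tolist())
g=cv2.GaussianBlur(cv2.cvtColor(a,cv2.COLOR_RGB2GRAY).astype(float),(3,3),0)
for yy in(-.055,-.045,.045,.055):
    e=P([[.032-.0825,yy,.012]])[0];c=int(round(e[0]));r=int(e[1])
    if 0<c<640: d=np.diff(g[r-12:r+13,c]);k=np.argmax(abs(d));print('foot',e,r-11.5+k,d[k].round(1))
# tab outer edges: silhouette of ring at tab
for th in (0,.03,.06,.1):
    print(th,P([[-.031,.048-.134*np.cos(th)+.008*np.sin(th),.085+.134*np.sin(th)+.008*np.cos(th)],[-.031,.048-.104*np.cos(th),.085+.104*np.sin(th)+.008]]).tolist())
print('grip',[(round(q['p'],2),(np.array(q['xy'])*[640,480]).round(0)) for q in ctrl.boxes_of('latch_grip','wrist')],P([[-.028,-.141,.11]]))
# dark bar pixels
hs=cv2.inRange(a,(0,0,0),(45,45,45));e=P([[-.028,-.141,.11]])[0].astype(int)
sub=hs[max(e[1]-60,0):e[1]+60,max(e[0]-60,0):e[0]+60];n,l,st,ce=cv2.connectedComponentsWithStats(sub);print([(s.tolist(),c.round(0).tolist()) for s,c in zip(st,ce) if s[4]>60],max(e[0]-60,0),max(e[1]-60,0))
E
```

```text
cap 0.67 359 432 123 256
cap 0.61 172 290 203 281
0 [[393.4, 132.2], [366.1, 155.0], [430.1, 155.1]]
-0.002 [[393.6, 129.4], [366.2, 152.0], [430.3, 152.1]]
-0.004 [[393.8, 126.5], [366.3, 149.0], [430.6, 149.1]]
foot [319.  183.8] 181.5 -21.7
foot [330.1 183.8] 182.5 -21.8
foot [430.1 183.9] 193.5 -7.1
foot [441.2 184. ] 182.5 -7.6
0 [[274.1, 226.9], [316.7, 227.0]]
0.03 [[273.9, 228.3], [316.7, 228.1]]
0.06 [[273.7, 229.8], [316.8, 229.2]]
0.1 [[273.9, 231.8], [317.2, 230.8]]
grip [(0.66, array([204., 254.]))] [[188.2 237.5]]
[([0, 0, 120, 120, 14400], [60.0, 60.0])] 128 177
```

Emit:
{"op": "apply_moves", "data": {
  "series": [
    [-0.02, 0.02, 0.03, 0, 0, 0],
    [-0.05, 0.05, 0.06, 0, 0, 0],
    [-0.0615, 0.067, 0.062, 0, 0, 0],
    [-0.0615, 0.067, 0.062, 0, 0, 0],
    [-0.0615, 0.067, 0.062, 0, 0, 0],
    [-0.0615, 0.067, 0.062, 0, 0, 0]
  ]
}}

```text
time: 29.5
eef_pos: [0.4333, -0.1973, 0.2367]
tcp_rot: [0.015, 1.0, 0.0, -0.001]
contact_force: [0.1, 1.0, 0.6]
opening: -0.001
finger_force: 0.0
```

```bash
python3 - <<'E'
from h import *
C=cam('wrist');a=ctrl.read_camera('wrist');cv2.imwrite('pics/w10.png',a[:,:,::-1]);print(ctrl.get_state()['eef_pos'])
o=np.array([.505,-.1998,0]);M=R.from_euler('z',-.031).as_matrix()
P=lambda p:proj(C,o+np.array(p)@M.T).round(1)
for k in('cap','ring'):
  for q in ctrl.silhouettes(k,'wrist')[:2]:
    ys,xs=np.where(q['pixels']);print(k,q['p'],xs.min(),xs.max(),ys.min(),ys.max())
for sx in(0,-.002,-.004,-.006): print(sx,P([[sx-.095,0,.085-.022],[sx-.08,-.022,.085],[sx-.08,.022,.085]]).tolist())
print('ring edge -x top',P([[-.014,0,.085+.042],[.014,0,.127],[-.014,-.042,.085],[-.031,-.086,.093],[-.013,-.086,.093]]).tolist())
g=cv2.GaussianBlur(cv2.cvtColor(a,cv2.COLOR_RGB2GRAY).astype(float),(3,3),0)
for yy in(-.06,-.05,-.04,.05,.06):
    e=P([[.032-.0825,yy,.012]])[0];c=int(round(e[0]));r=int(e[1])
    d=np.diff(g[r-12:r+13,c]);k=np.argsort(-abs(d))[:2];print('foot',e,r-11.5+k,d[k].round(1))
e=P([[-.06,0,.107]])[0];c=int(e[0])
print('col',c,[int(v) for v in g[180:215,c]]);print([int(v) for v in g[260:340:2,c]])
E
```

```text
[ 0.43327921 -0.19732586  0.23678817]
cap 0.89 294 349 187 293
ring 0.31 48 159 158 221
0 [[322.4, 191.1], [296.7, 212.6], [348.2, 212.6]]
-0.002 [[322.4, 188.9], [296.7, 210.3], [348.3, 210.3]]
-0.004 [[322.5, 186.7], [296.6, 208.0], [348.3, 208.0]]
-0.006 [[322.5, 184.4], [296.6, 205.6], [348.4, 205.7]]
ring edge -x top [[322.4, 304.8], [322.4, 335.9], [276.0, 284.1], [223.7, 269.6], [225.3, 288.6]]
foot [266.1 225.5] [223.5 222.5] [-23.1 -15.7]
foot [275.4 225.5] [223.5 222.5] [-24.1 -17.4]
foot [284.8 225.5] [223.5 222.5] [-23.6 -17.2]
foot [369.2 225.6] [223.5 224.5] [-7.9 -7.8]
foot [378.6 225.6] [224.5 223.5] [-9.  -6.8]
col 322 [155, 134, 114, 104, 102, 100, 97, 92, 89, 88, 87, 91, 106, 130, 154, 170, 181, 187, 189, 189, 185, 168, 138, 114, 111, 129, 154, 164, 154, 135, 120, 111, 109, 109, 109]
[107, 107, 108, 107, 108, 135, 176, 181, 184, 183, 183, 183, 184, 187, 180, 175, 167, 103, 42, 38, 38, 37, 37, 37, 36, 36, 36, 36, 35, 35, 34, 34, 34, 34, 33, 33, 32, 32, 32, 35]
```

Emit:
{"op": "apply_moves", "data": {
  "series": [
    [0.01, -0.04, 0, 0, 0, 0],
    [0.02, -0.1, 0, 0, 0, 0],
    [0.035, -0.17, -0.01, 0, 0, 0],
    [0.048, -0.23, -0.05, 0, 0, 0],
    [0.048, -0.234, -0.11, 0, 0, 0],
    [0.048, -0.234, -0.17, 0, 0, 0],
    [0.048, -0.234, -0.188, 0, 0, 0],
    [0.048, -0.234, -0.188, 0, 0, 0],
    [0.048, -0.234, -0.188, 0, 0, 0]
  ]
}}

```text
time: 30.78
eef_pos: [0.473, -0.3855, 0.09]
tcp_rot: [0.015, 1.0, -0.002, 0.002]
contact_force: [0.3, 0.2, 0.3]
opening: 0.003
finger_force: 0.0
```

```bash
cat > force.py <<'E'
from h import *
F=[]
for i in range(4): ctrl.read_camera('side');s=ctrl.get_state();F.append(s['contact_force'])
F=np.array(F);print(s['time'],s['eef_pos'].round(4),F.mean(0).round(2),F.std(0).round(2))
E
python3 force.py
```

```text
30.975 [ 0.4725 -0.385   0.0892] [ 0.1  -0.14  0.01] [0.44 0.39 0.31]
```

Emit:
{"op": "apply_moves", "data": {
  "series": [
    [0, 0.015, 0, 0, 0, 0],
    [0, 0.03, 0, 0, 0, 0],
    [0, 0.04, 0.01, 0, 0, 0],
    [0.001, 0.05, 0.018, 0, 0, 0],
    [0.001, 0.058, 0.023, 0, 0, 0],
    [0.001, 0.064, 0.026, 0, 0, 0],
    [0.001, 0.064, 0.026, 0, 0, 0]
  ]
}}

```text
time: 31.85
eef_pos: [0.4735, -0.3341, 0.1099]
tcp_rot: [0.015, 1.0, -0.002, 0.002]
contact_force: [0.4, -3.5, 3.5]
opening: -0.001
finger_force: 1.9
```

Emit:
{"op": "apply_moves", "data": {
  "series": [
    [0, -0.012, 0, 0, 0, 0],
    [0, -0.012, -0.01, 0, 0, 0],
    [0, -0.012, -0.022, 0, 0, 0],
    [0, -0.006, -0.022, 0, 0, 0],
    [0, 0, -0.02, 0, 0, 0],
    [0, 0.004, -0.016, 0, 0, 0],
    [0, 0.004, -0.016, 0, 0, 0]
  ]
}}

```text
time: 32.72
eef_pos: [0.4726, -0.3289, 0.0955]
tcp_rot: [0.015, 1.0, 0.0, 0.0]
contact_force: [-0.2, 0.6, 0.4]
opening: -0.003
finger_force: 0.0
```

Emit:
{"op": "apply_moves", "data": {
  "series": [
    [0, 0.003, 0.001, 0, 0, 0],
    [0, 0.006, 0.002, 0, 0, 0],
    [0, 0.009, 0.003, 0, 0, 0],
    [0, 0.009, 0.003, 0, 0, 0]
  ]
}}

```text
time: 33.22
eef_pos: [0.4726, -0.3227, 0.098]
tcp_rot: [0.015, 1.0, -0.0, 0.0]
contact_force: [0.6, -2.0, 0.9]
opening: 0.001
finger_force: 0.7
```

Emit:
{"op": "apply_moves", "data": {
  "series": [
    [0, 0.0015, 0.0005, 0, 0, 0],
    [0, 0.003, 0.001, 0, 0, 0],
    [0, 0.003, 0.001, 0, 0, 0]
  ]
}}

```text
time: 33.6
eef_pos: [0.4724, -0.32, 0.0984]
tcp_rot: [0.015, 1.0, 0.0, -0.0]
contact_force: [0.7, -1.0, 1.0]
opening: -0.002
finger_force: 0.7
```

Emit:
{"op": "apply_moves", "data": {
  "series": [
    [0, 0.0015, 0.0005, 0, 0, 0],
    [0, 0.003, 0.001, 0, 0, 0],
    [0, 0.0045, 0.0015, 0, 0, 0],
    [0, 0.0045, 0.0015, 0, 0, 0]
  ]
}}

```text
time: 34.1
eef_pos: [0.4724, -0.3164, 0.0996]
tcp_rot: [0.015, 1.0, 0.0, -0.0]
contact_force: [0.1, -1.3, -0.0]
opening: -0.002
finger_force: 0.6
```

Emit:
{"op": "apply_moves", "data": {
  "series": [
    [0, 0.0015, 0.0005, 0, 0, 0],
    [0, 0.003, 0.001, 0, 0, 0],
    [0, 0.0045, 0.0015, 0, 0, 0],
    [0, 0.0045, 0.0015, 0, 0, 0]
  ]
}}

```text
time: 34.6
eef_pos: [0.4723, -0.3127, 0.1007]
tcp_rot: [0.015, 1.0, 0.0, -0.0]
contact_force: [-0.5, -0.9, 0.7]
opening: -0.001
finger_force: 0.4
```

Emit:
{"op": "apply_moves", "data": {
  "series": [
    [0, 0.0015, 0.0005, 0, 0, 0],
    [0, 0.003, 0.001, 0, 0, 0],
    [0, 0.003, 0.001, 0, 0, 0]
  ]
}}

```text
time: 34.98
eef_pos: [0.4724, -0.3108, 0.1015]
tcp_rot: [0.015, 1.0, -0.0, 0.0]
contact_force: [1.5, -3.0, -1.4]
opening: 0.001
finger_force: 1.4
```

Emit:
{"op": "apply_moves", "data": {
  "series": [
    [0, 0.001, 0.0003, 0, 0, 0],
    [0, 0.002, 0.0006, 0, 0, 0],
    [0, 0.002, 0.0006, 0, 0, 0]
  ]
}}

```text
time: 35.35
eef_pos: [0.4724, -0.3093, 0.102]
tcp_rot: [0.015, 1.0, -0.0, 0.0]
contact_force: [1.9, -4.7, -3.3]
opening: 0.001
finger_force: 2.3
```

```bash
python3 force.py
```

```text
35.55 [ 0.4724 -0.3093  0.102 ] [ 1.44 -4.79 -3.51] [0.41 0.29 0.37]
```

Emit:
{"op": "apply_moves", "data": {
  "series": [
    [0, 0.0005, -0.0006, 0, 0, 0],
    [0, 0.001, -0.001, 0, 0, 0],
    [0, 0.001, -0.001, 0, 0, 0]
  ]
}}

```text
time: 35.92
eef_pos: [0.4725, -0.3093, 0.1019]
tcp_rot: [0.015, 1.0, -0.001, 0.0]
contact_force: [0.4, -5.5, -1.2]
opening: 0.004
finger_force: 2.9
```

```bash
python3 force.py; python3 - <<'E'
from h import *
C=cam('wrist');a=ctrl.read_camera('wrist')
o=np.array([.505,-.1998,0]);M=R.from_euler('z',-.031).as_matrix()
for q in ctrl.silhouettes('latch_grip','wrist')[:2]:
    ys,xs=np.where(q['pixels']);print(q['p'],xs.min(),xs.max(),ys.min(),ys.max())
for f in(0,.1,.2,.3,.4,.5,.6):
    A=f-.21;b=[[x,-.07-.095*np.sin(A),.047+.095*np.cos(A)] for x in(-.048,-.028)];print(f,proj(C,o+np.array(b)@M.T).round(0).tolist())
g=cv2.cvtColor(a,cv2.COLOR_RGB2GRAY)
r0=int(proj(C,o+M@np.array([-.045,-.09,.14]))[0][1]);
for r in range(r0-10,r0+22,6): print(r,g[r,270:420:4].tolist())
E
```

```text
36.125 [ 0.4725 -0.3093  0.1019] [ 0.5  -5.94 -1.25] [0.54 0.19 0.38]
0.6 357 413 289 356
0 [[494.0, 295.0], [486.0, 345.0]]
0.1 [[469.0, 297.0], [462.0, 347.0]]
0.2 [[442.0, 298.0], [437.0, 348.0]]
0.3 [[415.0, 297.0], [411.0, 347.0]]
0.4 [[387.0, 295.0], [384.0, 345.0]]
0.5 [[361.0, 293.0], [359.0, 342.0]]
0.6 [[335.0, 289.0], [335.0, 337.0]]
292 [181, 181, 181, 181, 181, 182, 182, 181, 182, 183, 181, 181, 179, 179, 179, 151, 106, 107, 107, 105, 105, 105, 106, 99, 38, 38, 37, 37, 36, 38, 102, 120, 119, 119, 119, 120, 120, 120]
298 [180, 181, 181, 180, 180, 180, 179, 179, 178, 142, 100, 100, 90, 46, 64, 99, 99, 101, 124, 101, 101, 101, 100, 56, 38, 39, 37, 38, 37, 38, 39, 120, 120, 119, 120, 119, 120, 119]
304 [174, 174, 173, 173, 175, 173, 173, 171, 172, 124, 99, 100, 84, 45, 61, 99, 98, 99, 172, 172, 158, 128, 100, 44, 37, 38, 39, 37, 38, 37, 39, 120, 119, 119, 119, 119, 119, 118]
310 [175, 175, 176, 174, 175, 94, 51, 51, 49, 96, 99, 99, 80, 44, 58, 98, 98, 96, 42, 42, 41, 46, 91, 41, 35, 37, 38, 37, 37, 37, 45, 118, 120, 118, 119, 119, 118, 119]
316 [177, 175, 176, 176, 163, 49, 50, 49, 49, 99, 99, 98, 74, 43, 50, 98, 97, 97, 47, 40, 41, 40, 80, 38, 34, 35, 36, 36, 36, 36, 60, 119, 119, 119, 119, 120, 119, 120]
322 [182, 183, 184, 184, 120, 50, 49, 48, 50, 99, 99, 98, 72, 40, 49, 96, 96, 96, 61, 41, 41, 39, 46, 34, 34, 34, 33, 36, 35, 34, 69, 112, 95, 114, 115, 115, 115, 115]
```

Emit:
{"op": "apply_moves", "data": {
  "series": [
    [0, 0.0005, 0, 0, 0, 0],
    [0, 0.001, 0, 0, 0, 0],
    [0, 0.001, 0, 0, 0, 0]
  ]
}}

```text
time: 36.6
eef_pos: [0.4725, -0.3088, 0.1021]
tcp_rot: [0.015, 1.0, -0.002, 0.0]
contact_force: [0.3, -6.7, -0.5]
opening: 0.001
finger_force: 3.3
```

```bash
python3 force.py
```

```text
36.8 [ 0.4725 -0.3088  0.1021] [ 0.44 -6.57 -1.3 ] [0.77 0.47 0.43]
```

Emit:
{"op": "apply_moves", "data": {
  "series": [
    [0, 0.0003, 0, 0, 0, 0],
    [0, 0.0006, 0, 0, 0, 0],
    [0, 0.0006, 0, 0, 0, 0]
  ]
}}

```text
time: 37.17
eef_pos: [0.4725, -0.3085, 0.1022]
tcp_rot: [0.015, 1.0, -0.002, 0.0]
contact_force: [-0.1, -6.7, -0.7]
opening: 0.0
finger_force: 3.5
```

```bash
python3 force.py
```

```text
37.375 [ 0.4725 -0.3085  0.1021] [ 0.22 -6.57 -0.84] [0.15 0.38 0.47]
```

Emit:
{"op": "apply_moves", "data": {
  "series": [
    [0, 0.0004, 0, 0, 0, 0],
    [0, 0.0008, 0, 0, 0, 0],
    [0, 0.0008, 0, 0, 0, 0]
  ]
}}

```text
time: 37.75
eef_pos: [0.4726, -0.3082, 0.1023]
tcp_rot: [0.015, 1.0, -0.002, 0.0]
contact_force: [0.5, -6.9, -0.7]
opening: 0.001
finger_force: 3.8
```

```bash
python3 force.py
```

```text
37.95 [ 0.4726 -0.3082  0.1023] [ 0.4  -7.37 -1.35] [0.73 0.39 0.59]
```

Emit:
{"op": "apply_moves", "data": {
  "series": [
    [0, -0.005, -0.001, 0, 0, 0],
    [0, -0.03, -0.001, 0, 0, 0],
    [0, -0.06, 0, 0, 0, 0],
    [0, -0.07, 0.05, 0, 0, 0],
    [0, -0.07, 0.11, 0, 0, 0],
    [-0.01, 0, 0.18, 0, 0, 0],
    [-0.03, 0.07, 0.18, 0, 0, 0],
    [-0.05, 0.14, 0.17, 0, 0, 0],
    [-0.05, 0.14, 0.17, 0, 0, 0],
    [-0.05, 0.14, 0.17, 0, 0, 0]
  ]
}}

```text
time: 39.2
eef_pos: [0.4327, -0.1951, 0.2378]
tcp_rot: [0.015, 1.0, -0.0, 0.0]
contact_force: [0.6, -0.3, 0.2]
opening: -0.004
finger_force: 0.0
```

```bash
python3 - <<'E'
from h import *
s=ctrl.get_state();print(s['time'],s['eef_pos'],s['contact_force'])
C=cam('wrist');a=ctrl.read_camera('wrist');g=cv2.cvtColor(a,cv2.COLOR_RGB2GRAY)
o=np.array([.505,-.1998,0]);M=R.from_euler('z',-.031).as_matrix()
P=lambda p:proj(C,o+np.array(p)@M.T).round(1)
for k in('cap','ring','latch_grip','latch'):
  for q in ctrl.silhouettes(k,'wrist')[:2]:
    ys,xs=np.where(q['pixels']);print(k,round(q['p'],2),xs.min(),xs.max(),ys.min(),ys.max())
for sx in(0,-.002,-.004,-.006): print(sx,P([[sx-.095,0,.063]]).tolist())
for f in(.3,.4,.5,.6,1.05):
    A=f-.21;print(f,P([[x,-.07-.095*np.sin(A),.047+.095*np.cos(A)] for x in(-.045,-.028,-.01)]).tolist())
A=.22;r=int(P([[-.035,-.07-.095*np.sin(A),.14]])[0][1])
for k in(r-6,r,r+6): print(k,[int(v) for v in g[k,190:300:2]])
for yy in(-.06,-.05,.05,.06):
    e=P([[.032-.0825,yy,.012]])[0];c=int(round(e[0]));q=int(e[1]);d=np.diff(cv2.GaussianBlur(g,(3,3),0)[q-12:q+13,c].astype(float));k=np.argmax(abs(d));print('foot',e,q-11.5+k,d[k].round(1))
T=cam('top');ctrl.read_camera('top')
for n,z in [('lemon',.027),('salt_shaker',.045),('spice_jar',.05),('jam_jar',.05),('mug_3',.046),('honey_jar',.042)]:
    print(n,[(round(q['p'],2),np.round(atz(T,np.array(q['xy'])*[640,480],z)[:2],3)) for q in ctrl.boxes_of(n,'top')][:1])
E
```

```text
39.2 [ 0.43273492 -0.1950711   0.23784161] [ 0.61306767 -0.26245868  0.24307556]
cap 0.89 293 346 187 293
ring 0.96 221 378 267 324
latch_grip 0.89 190 245 268 335
latch 0.98 190 246 268 335
0 [[320.3, 191.2]]
-0.002 [[320.3, 189.0]]
-0.004 [[320.3, 186.8]]
-0.006 [[320.3, 184.6]]
0.3 [[213.3, 275.1], [215.2, 296.2], [217.2, 317.7]]
0.4 [[201.1, 274.4], [203.3, 295.4], [205.4, 316.8]]
0.5 [[189.7, 273.3], [192.1, 294.1], [194.4, 315.4]]
0.6 [[179.3, 271.7], [181.8, 292.4], [184.3, 313.5]]
1.05 [[148.2, 260.8], [150.9, 280.1], [153.8, 299.8]]
280 [103, 46, 48, 48, 46, 44, 42, 57, 143, 158, 157, 157, 157, 156, 156, 146, 107, 107, 158, 180, 180, 180, 179, 180, 179, 179, 178, 179, 178, 178, 179, 178, 159, 103, 135, 138, 128, 82, 84, 82, 83, 83, 84, 85, 128, 121, 105, 101, 97, 95, 94, 90, 94, 118, 141]
286 [129, 50, 46, 47, 45, 45, 41, 44, 121, 150, 150, 144, 135, 114, 99, 90, 100, 106, 132, 179, 180, 179, 179, 179, 178, 177, 177, 177, 176, 174, 175, 175, 162, 103, 83, 84, 84, 87, 88, 89, 89, 89, 90, 83, 79, 85, 84, 84, 84, 83, 81, 87, 114, 132, 141]
292 [143, 71, 44, 47, 45, 42, 41, 38, 59, 84, 80, 97, 133, 149, 129, 97, 82, 82, 82, 86, 90, 91, 99, 130, 131, 130, 127, 119, 118, 131, 129, 119, 115, 114, 112, 111, 109, 106, 104, 101, 99, 103, 115, 110, 100, 95, 93, 92, 89, 88, 85, 84, 84, 81, 83]
foot [264.5 225.3] 223.5 -23.0
foot [273.8 225.3] 223.5 -24.0
foot [367.3 225.5] 223.5 -8.0
foot [376.6 225.5] 224.5 -9.0
lemon [(0.72, array([ 0.414, -0.052]))]
salt_shaker [(0.68, array([ 0.66 , -0.045]))]
spice_jar [(0.63, array([ 0.411, -0.389]))]
jam_jar [(0.84, array([ 0.649, -0.316]))]
mug_3 [(0.96, array([ 0.508, -0.5  ]))]
honey_jar [(0.88, array([0.647, 0.336]))]
```

```bash
python3 - <<'E'
from h import *
from scipy.spatial.transform import Rotation as R
c=ctrl.get_calibration('wrist');K,d=cam('wrist')[:2]
q=np.array([.0148,.9999,0,0]);T=np.eye(4);T[:3,:3]=R.from_quat(q).as_matrix();T[:3,3]=[.48248,-.24899,.18803];T=T@c['hand_eye']
C=(K,d,T[:3,:3],T[:3,3])
o=np.array([.505,-.1998,0]);M=R.from_euler('z',-.031).as_matrix()
P=lambda p:proj(C,o+np.array(p)@M.T).round(1)
print('ring -x top edge',P([[-.014,0,.127]]),'+x',P([[.014,0,.127]]),'tube at ring',P([[-.014,0,.107]]))
for sx in(0,-.002,-.004,-.006): print(sx,'end bot',P([[sx-.095,0,.063]])[0],'end top',P([[sx-.095,0,.107]])[0])
g=cv2.GaussianBlur(cv2.cvtColor(cv2.imread('pics/w9.png'),cv2.COLOR_BGR2GRAY),(3,3),0)
for c in(390,394,398): print(c,'end',g[114:150,c].tolist(),'\nring',g[236:330:2,c].tolist())
E
```

```text
ring -x top edge [[402.  266.2]] +x [[399.2 306.4]] tube at ring [[396. 256.]]
0 end bot [391.2 132. ] end top [403.9 132.1]
-0.002 end bot [391.4 129.2] end top [404.1 128.7]
-0.004 end bot [391.5 126.3] end top [404.3 125.3]
-0.006 end bot [391.7 123.4] end top [404.5 121.9]
390 end [168, 168, 168, 168, 169, 169, 169, 171, 170, 166, 160, 163, 171, 178, 178, 169, 153, 139, 130, 119, 106, 92, 80, 73, 73, 80, 93, 105, 111, 113, 112, 112, 113, 113, 113, 113] 
ring [113, 113, 113, 113, 114, 115, 114, 114, 114, 112, 99, 89, 89, 92, 96, 103, 109, 112, 111, 111, 112, 112, 111, 111, 110, 110, 109, 107, 107, 107, 108, 107, 107, 103, 99, 103, 104, 104, 103, 103, 103, 102, 105, 111, 115, 115, 114]
394 end [167, 167, 168, 168, 169, 169, 170, 171, 170, 166, 162, 160, 154, 140, 126, 120, 117, 115, 115, 113, 107, 94, 81, 74, 74, 81, 95, 107, 113, 115, 115, 114, 114, 115, 115, 114] 
ring [116, 116, 115, 115, 116, 119, 117, 116, 115, 113, 102, 89, 88, 91, 95, 102, 108, 112, 112, 113, 113, 113, 111, 111, 110, 109, 108, 107, 108, 108, 108, 108, 109, 106, 98, 103, 104, 104, 104, 103, 104, 104, 105, 109, 113, 114, 116]
398 end [166, 166, 167, 166, 162, 155, 145, 131, 119, 112, 111, 113, 116, 117, 118, 118, 118, 118, 118, 117, 110, 96, 82, 75, 75, 83, 97, 110, 117, 118, 118, 118, 118, 118, 118, 118] 
ring [115, 115, 115, 115, 116, 119, 117, 116, 115, 114, 103, 89, 89, 92, 95, 101, 107, 111, 112, 113, 113, 112, 112, 112, 111, 110, 108, 108, 109, 109, 108, 108, 110, 108, 100, 104, 104, 104, 104, 104, 104, 103, 106, 112, 115, 114, 113]
```

```bash
python3 - <<'E'
from h import *
from scipy.optimize import brentq
c=ctrl.get_calibration('wrist');K,d=cam('wrist')[:2]
def mk(q,p):
    T=np.eye(4);T[:3,:3]=R.from_quat(q).as_matrix();T[:3,3]=p;T=T@c['hand_eye'];return (K,d,T[:3,:3],T[:3,3])
L=lambda f:(K,d,np.load(f)[:9].reshape(3,3),np.load(f)[9:])
def band(img,col,lo,hi):
    g=cv2.GaussianBlur(cv2.cvtColor(cv2.imread('pics/'+img),cv2.COLOR_BGR2GRAY),(3,3),0).astype(float)
    out=[]
    for k in range(col-4,col+5):
        v=g[lo:hi,k];i=lo+np.argmin(v);w=g[i-3:i+4,k];w=w.max()-w;out.append((w*np.arange(i-3,i+4)).sum()/w.sum())
    return np.median(out)
cap0=np.array([.5479,.085]);C2=L('C2.npy')
b2=band('w2.png',331,212,226)
def top(C,o,w,s,h): return proj(C,np.array([o[0]+s*np.cos(w),o[1]+s*np.sin(w),h+.022]))[0]
s=brentq(lambda s:top(C2,cap0,.0164,s,.045)[1]-b2,-.11,-.05);print('band',b2,'s',s)
F=(.505,-.1998)
for nm,C,col,lo,hi in[('w7',L('C7.npy'),320,193,212),('w10',mk([.015,.9999,0,-.0005],[.4333,-.1973,.2367]),322,199,211),('w9',mk([.0148,.9999,0,0],[.48248,-.24899,.18803]),398,130,145)]:
    b=band(nm+'.png',col,lo,hi)
    for h in(.085,.087):
        u=brentq(lambda u:top(C,F,-.031,u,h)[1]-b,-.13,-.05);print(nm,b.round(1),h,'face x mm',((u-s)*1e3).round(2))
E
```

```text
band 219.73333333333332 s -0.08683920035523152Traceback (most recent call last):
  File "<stdin>", line 21, in <module>
AttributeError: 'float' object has no attribute 'round'
```

```bash
python3 - <<'E'
from h import *
from scipy.optimize import brentq
c=ctrl.get_calibration('wrist');K,d=cam('wrist')[:2]
def mk(q,p):
    T=np.eye(4);T[:3,:3]=R.from_quat(q).as_matrix();T[:3,3]=p;T=T@c['hand_eye'];return (K,d,T[:3,:3],T[:3,3])
L=lambda f:(K,d,np.load(f)[:9].reshape(3,3),np.load(f)[9:])
def band(img,col,lo,hi):
    g=cv2.GaussianBlur(cv2.cvtColor(cv2.imread('pics/'+img),cv2.COLOR_BGR2GRAY),(3,3),0).astype(float);out=[]
    for k in range(col-4,col+5):
        v=g[lo:hi,k];i=lo+np.argmin(v);w=g[i-3:i+4,k];w=w.max()-w;out.append((w*np.arange(i-3,i+4)).sum()/w.sum())
    return float(np.median(out))
def row(C,x,h): return proj(C,np.array([.505,-.1998,0])+R.from_euler('z',-.031).apply([x,0,h]))[0][1]
s=-.08684
for nm,C,col,lo,hi in[('w7',L('C7.npy'),320,193,212),('w10',mk([.015,.9999,0,-.0005],[.4333,-.1973,.2367]),322,199,211),('w9',mk([.0148,.9999,0,0],[.48248,-.24899,.18803]),398,130,145)]:
    b=band(nm+'.png',col,lo,hi)
    print(nm,round(b,1),[(h,round((brentq(lambda u:row(C,u,h+.022)-b,-.15,-.03)-s)*1e3,2)) for h in(.085,.087)])
E
```

```text
w7 199.0 [(0.085, -7.56), (0.087, -7.92)]
w10 203.8 [(0.085, -4.83), (0.087, -5.21)]
w9 137.5 [(0.085, -4.95), (0.087, -4.98)]
```

Latch and ring hold and the bystanders are in place. As a last check that the cap is home, I'll press gently on its closed end.

Emit:
{"op": "apply_moves", "data": {
  "series": [
    [-0.03, -0.002, 0, 0, 0, 0],
    [-0.06, -0.002, -0.01, 0, 0, 0],
    [-0.061, -0.002, -0.07, 0, 0, 0],
    [-0.061, -0.002, -0.13, 0, 0, 0],
    [-0.061, -0.002, -0.19, 0, 0, 0],
    [-0.061, -0.002, -0.225, 0, 0, 0],
    [-0.061, -0.002, -0.225, 0, 0, 0]
  ]
}}

```text
time: 40.67
eef_pos: [0.3819, -0.1944, 0.0551]
tcp_rot: [0.015, 1.0, 0.002, -0.002]
contact_force: [-0.1, -0.2, 0.3]
opening: -0.005
finger_force: 0.0
```

Emit:
{"op": "apply_moves", "data": {
  "series": [
    [0.005, 0, 0, 0, 0, 0],
    [0.01, 0, 0, 0, 0, 0],
    [0.01, 0, 0, 0, 0, 0]
  ]
}}

```text
time: 41.05
eef_pos: [0.3928, -0.1966, 0.0587]
tcp_rot: [0.015, 1.0, -0.001, 0.001]
contact_force: [0.1, -0.2, 0.6]
opening: -0.003
finger_force: 0.0
```

Emit:
{"op": "apply_moves", "data": {
  "series": [
    [0.002, 0, 0, 0, 0, 0],
    [0.004, 0, 0, 0, 0, 0],
    [0.004, 0, 0, 0, 0, 0]
  ]
}}

```text
time: 41.42
eef_pos: [0.3932, -0.1958, 0.0575]
tcp_rot: [0.014, 1.0, 0.0, -0.003]
contact_force: [-7.6, 0.1, 6.0]
opening: -0.001
finger_force: 3.8
```

Emit:
{"op": "apply_moves", "data": {
  "series": [
    [0.001, 0, -0.001, 0, 0, 0],
    [0.003, 0, -0.002, 0, 0, 0],
    [0.003, 0, -0.002, 0, 0, 0]
  ]
}}

```text
time: 41.8
eef_pos: [0.3928, -0.1956, 0.0562]
tcp_rot: [0.013, 1.0, 0.001, -0.007]
contact_force: [-19.8, -0.2, 16.4]
opening: 0.002
finger_force: 9.9
```

Emit:
{"op": "apply_moves", "data": {
  "series": [
    [-0.01, 0, 0.001, 0, 0, 0],
    [-0.017, 0, 0.003, 0, 0, 0],
    [-0.017, 0, 0.06, 0, 0, 0],
    [-0.017, 0, 0.12, 0, 0, 0],
    [-0.01, 0, 0.18, 0, 0, 0],
    [0.02, 0, 0.226, 0, 0, 0],
    [0.046, 0, 0.228, 0, 0, 0],
    [0.046, 0, 0.228, 0, 0, 0],
    [0.046, 0, 0.228, 0, 0, 0]
  ]
}}

```text
time: 42.92
eef_pos: [0.4332, -0.1954, 0.237]
tcp_rot: [0.015, 1.0, 0.001, -0.001]
contact_force: [-0.4, 0.1, -0.5]
opening: 0.001
finger_force: 0.0
```

```bash
python3 - <<'E'
from h import *
from scipy.optimize import brentq
s=ctrl.get_state();print(s['time'],s['eef_pos'],s['contact_force'])
C=cam('wrist');a=ctrl.read_camera('wrist');cv2.imwrite('pics/w11.png',a[:,:,::-1]);g=cv2.cvtColor(a,cv2.COLOR_RGB2GRAY).astype(float)
o=np.array([.505,-.1998,0]);M=R.from_euler('z',-.031)
row=lambda x,h:proj(C,o+M.apply([x,0,h]))[0]
c=int(row(-.09,.107)[0]);e=int(row(-.0915,.107)[1]);v=g[e-8:e+9,c-4:c+5].mean(1);i=np.argmin(v[2:-2])+2;w=v[i-3:i+4].max()-v[i-3:i+4];b=e-8+i-3+(w*np.arange(len(w))).sum()/w.sum()
print('band',b,(brentq(lambda u:row(u,.107)[1]-b,-.15,-.03)+.08684)*1e3)
for k in('cap','ring','latch_grip'):
  for q in ctrl.silhouettes(k,'wrist')[:1]:
    ys,xs=np.where(q['pixels']);print(k,round(q['p'],2),xs.min(),xs.max(),ys.min(),ys.max())
for f in(.3,.4,.5): A=f-.21;print(f,proj(C,o+M.apply([-.028,-.07-.095*np.sin(A),.047+.095*np.cos(A)]))[0].round(1))
r=int(proj(C,o+M.apply([-.035,-.09,.14]))[0][1]);print(np.where(g[r,170:260]<60)[0]+170)
E
```

```text
42.925 [ 0.4331623  -0.19543426  0.23703519] [-0.38692715  0.12635136 -0.53830125]
band 203.92208413001913 -4.973638364715427
cap 0.81 292 346 187 293
ring 0.75 190 380 224 428
latch_grip 0.82 191 245 269 335
0.3 [215.  296.5]
0.4 [203.  295.8]
0.5 [191.7 294.5]
[192 193 194 195 196 197 198 199 200 201 202 203 204]
```

```bash
python3 -c "
from plant import ctrl
print(ctrl.sign_off())"
```

```text
the job is handed in; nothing more can be done
None
```

I handed the job in at about 43 s: the cap is in the clamp, the ring is pressed down at about 12 N until it went stiff, and the latch is turned on to about 7 N. One thing is uncertain: the cameras read the cap's face as 4 to 5 mm short of the mating plane. I judged that mostly camera error, because the cap didn't shift under a roughly 20 N push (25 N in all) on its closed end.

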